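Put the parts kit in order and stack its upper tray

TASK

The three parts on the grey kit board each stand on the wrong pad. Swap them round (the round black mat is free for setting one aside), so that each stands flat in the middle of the pad of its own colour (red tin on red, blue case on blue, beech block on the wooden pad); then lift the green tray by its handle and stack it on the board so that all four corner pins drop fully into the sockets. Leave the brown thread cone standing where it is.

Things in the scene. Friction and masses are not known exactly. Their poses are not given: they have to be found in the camera images.
- rivet_tin_center (a point): Red tin, a closed box 42 x 60 mm, 34 mm high. Reading is its centre, half-way up (17 mm above its underside); own x along its short side (42 mm), own y along its long side, z up. Free to move; stands on a wrong pad at the start.
- blue_case_center (a point): Blue closed case, 50 x 70 mm, 24 mm high. Reading is its centre, half-way up (12 mm above its underside); own x along its short side (50 mm), own y along its long side, z up. Free to move; stands on a wrong pad at the start.
- beech_block_center (a point): Plain beech wood block, 26 x 70 mm, 22 mm high. Reading is its centre, half-way up (11 mm above its underside); own x along its short side (26 mm), own y along its long side, z up. Free to move; stands on a wrong pad at the start.
- red_pad: Red pad fixed on the bottom board, 90 mm (own x) by 62 mm (own y), 2 mm thick; place of the red tin. Origin at the centre of its underside; its top is 2 mm above that, 10 mm above the bench; own x across the board's short side. Neighbouring pads are 78 mm apart, centre to centre, along the board's long side; which pad is where changes.
- blue_pad: Blue pad fixed on the bottom board, 90 mm (own x) by 62 mm (own y), 2 mm thick; place of the blue case. Origin at the centre of its underside; its top is 2 mm above that, 10 mm above the bench; own x across the board's short side. Neighbouring pads are 78 mm apart, centre to centre, along the board's long side; which pad is where changes.
- wood_pad: Light wood pad fixed on the bottom board, 90 mm (own x) by 62 mm (own y), 2 mm thick; place of the beech block. Origin at the centre of its underside; its top is 2 mm above that, 10 mm above the bench; own x across the board's short side. Neighbouring pads are 78 mm apart, centre to centre, along the board's long side; which pad is where changes.
- bottom_board: Grey kit board fixed to the bench, 150 (own x) x 250 mm (y), 8 mm thick; origin at the centre of its underside, z up. Three pads in a row along y; at x +-60, y +-110 mm four black posts 28 mm square, tops 56 mm above the bench, each with a socket 13 mm wide, 16 mm deep, chamfered. Open between the posts.
- tray_grip (a point): Loose green tray, 0.3 kg, 150 (own x) x 250 mm (y), rim 24 mm, empty, on four pins 8 mm thick, 12 mm long at x +-60, y +-110 mm. Point: middle of its black bar handle (100 mm along y, 14 mm wide in x, 16 mm high), over the tray's centre, 64 mm above the pin tips, 46 mm above the inner floor. Fully seated (either way round) it is over the board's origin, 108 mm above the board's underside.
- parking_mat: Round black rubber mat fixed on the bench, 90 mm across, 2 mm thick, empty: free spot for setting a part down on the way. Origin at the centre of its underside.
- thread_cone: Brown cone of thread, 54 mm across, 85 mm high, standing loose behind the mat; bystander, to be left standing. Origin at the centre of its underside.
Mind the look-alikes: they are no part of the job. There is more than one size of the part that bears rivet_tin_center; the job needs the largest.

How it is judged:
By the outcome, as a careful person would: the job done as asked, in the order asked, and still so for the second after the job is handed in, with the robot touching nothing.
It also fails if it takes over 120 s, if anything falls off the work surface, if the arm or the gripper's body presses on something with over 40 N, if the wrist force passes 120 N, or if a joint passes its speed limit or range.

ROBOT

A 6-joint arm with a two-finger parallel gripper is mounted at the origin on a cart in front of the work surface, level with it; the furniture and walls round the work are solid. World frame = base frame: x ahead of the robot, y to its left, z up, the work surface at z = 0. Lengths are in m, angles in rad, forces in N, time in s.
With the tool pointing down it reaches from about 0.325 to 1 m from the base axis. Payload 5.1 kg.
Tool frame: the origin (TCP) lies midway between the tips of the shut fingers; the grasp point (between the pads) lies 19 mm behind it; y points along the fingers, z is the direction in which the jaws open and shut, and the axes are right-handed (so a half turn about y gives the same grasp; the last joint's range is limited). The gripper opens to 85 mm and grips with 20 to 120 N. Pads are 22 mm wide; open, the fingers measure 114 mm over their backs; the gripper's body (76 mm by 85 mm) begins 54 mm behind the grasp point. The pads swing forward as they close: fully open they stand 13 mm farther back than shut.
Start: joints at [1.204, 0.124, 1.65, -0, 1.367, -0.083], TCP at [0.182, 0.624, 0.231] pointing down, gripper open.
Joint ranges: [-2.61, 2.61], [-1.02, 2.33], [0.03, 2.71], [-1.35, 4.49], [0.32, 2.68], [-2.91, 2.91]. Speed limits (rad/s): [2.57, 2.57, 3.14, 3.14, 3.14, 3.14].

INTERFACE

Orientations are given as [roll, pitch, yaw] about the fixed x, y, z axes, in that order (R = Rz(yaw) Ry(pitch) Rx(roll)).
In Python, from rig import ctrl, grab_frame, calibration, workorder, recognise, trace gives the robot as it stands.
- The arm moves only by the tool step_arm, never from a script. Its argument "commands" is a list of rows, each an object with "turn": the turn, a rotation vector about the tool's x, y, z in rad, a list of three; "dp": the shift along the tool's x, y, z in m, a list of three; "jaw": the finger opening in m, from 0 to 0.0854. A call has 1 to 20 rows; each row is the pose to reach, as a shift and turn from the pose commanded when the call began, along the tool's axes at that moment; what a row does not reach only later rows make up. A row lasts 1/12 s, in which the tool goes at most 41.7 mm and 7.16 degrees, less where a joint would pass 70% of its speed; a pose out of reach is approached as far as the arm can. A call with a gripper value outside its range is refused whole. The fingers move at their own pace and stop on an object; "force" is the grip in N (left out, the last holds). Time passes only in rows, so rows that repeat a pose let the fingers close. It gives the time, the measured TCP pose, the force and the opening at its end, in the units of the state.
- ctrl.state(): the state, without advancing time (a new reading comes with each control period).
- grab_frame(name): name is "scene" or "side" or "wrist"; returns (picture, depth): 400x640x3 uint8, blue, green, red; 400x640 float32, m along the optical axis (not along the pixel's ray), 0 where there is no reading.
- calibration(name): a dict with "camera_matrix" (3x3 intrinsics, pixels), "pose" (4x4, takes a point from camera to world coordinates). Camera axes: x right, y up, looking along -z (the intrinsics and any distortion apply to the point x, -y, -z); pixel columns grow to the right and rows downward; lengths in m; the calibration is good to about 2 mm. A picture is of the moment at which its call begins: read the wrist's pose just before it. calibration takes no time and is no camera call; for the wrist camera it gives the pose at the moment of the call.
- workorder.job_done(): hands the job in, once; it reports no verdict.
Trained networks look in the newest picture that a camera, given by its name, has taken for a name from the list of things; names that differ only in an ending like _2 or _b are one class to them, and where a whole thing is asked for, a point or a joint stands for the part that bears it (a point fixed in the world has none). Each returns a list of dicts, best first, with "score" (0 to 1); they miss things now and then, are a little off and sometimes report something else, mostly with a low value. They report only what shows in the picture. A call takes as long as a camera call. They do not tell look-alikes from the thing itself.
- recognise(camera, target): "rect" ([left, top, right, bottom] in pixels, round what is visible of it).
- trace(camera, target): "pixels" (400x640 bool, what is visible of it) and "rect" ([left, top, right, bottom] in pixels, round what is visible of it).
The state is a dict: "time": time; "qpos": joint angles; "dq": joint speeds; "tau": joint torques, N m; "tool_pos": TCP position; "eef_rot": TCP orientation; "force": force on the tool from outside, world axes, zero at the start; "wrist_torque": the same for the moment, N m; "finger_gap": finger opening in m.
Only numpy, scipy, OpenCV 4.12 (cv2) and the standard library are available. Lean on these libraries where they do the work, as an engineer would, in place of code of your own. Each camera call takes 0.05 s, during which the arm holds its last target.

## Working session

There is one attempt and no reset: what is moved stays moved. The work goes in short steps, Python scripts to look and compute and a tool call to move; the robot and the scene stay as the last step left them, time stands still between calls to the robot, and variables do not carry over. Pictures are saved under pics/ and viewed, and the job is handed in when it is done.

Besides the shell and the picture viewer there is one more tool, called after "Request:" as name(argument=value, ...) on one line, values as JSON. step_arm: Moves the arm, as the interface text tells. Its arguments: {"type":"object","properties":{"commands":{"type":"array","items":{"type":"object","properties":{"turn":{"type":"array","items":{"type":"number"}},"dp":{"type":"array","items":{"type":"number"}},"jaw":{"type":"number"}}}},"force":{"type":"number"}},"required":["commands"]}

```bash
ls; mkdir -p pics
python3 - <<'E'
from rig import ctrl, grab_frame, calibration
import cv2,numpy as np
np.set_printoptions(precision=4,suppress=True)
print(ctrl.state())
for n in ["scene","side","wrist"]:
    c=calibration(n);print(n,c)
    p,d=grab_frame(n);cv2.imwrite(f"pics/{n}0.png",p);np.savez(f"pics/{n}0.npz",p=p,d=d)
E
```

```text
pics
{'time': 0.0, 'qpos': array([ 1.2044,  0.1245,  1.6517, -0.    ,  1.3675, -0.0826]), 'dq': array([-0.0001,  0.0002,  0.0006, -0.0004,  0.    ,  0.0008]), 'tau': array([  0.0012, -42.3608, -36.5457,  -0.    ,   0.007 ,  -0.    ]), 'tool_pos': array([0.1818, 0.6234, 0.23  ]), 'eef_rot': array([-1.5729,  0.0001, -0.2838]), 'force': array([ 0.5225, -0.505 , -0.4726]), 'wrist_torque': array([-0.0351, -0.0534, -0.0037]), 'finger_gap': 0.08501975750357553}
scene {'camera_matrix': array([[404.7199,   0.    , 325.0603],
       [  0.    , 404.7199, 198.4023],
       [  0.    ,   0.    ,   1.    ]]), 'pose': array([[ 0.4822,  0.5769, -0.6593, -0.0493],
       [-0.8758,  0.3354, -0.3471, -0.319 ],
       [ 0.0209,  0.7448,  0.667 ,  0.6791],
       [ 0.    ,  0.    ,  0.    ,  1.    ]])}
side {'camera_matrix': array([[412.0304,   0.    , 313.881 ],
       [  0.    , 412.0304, 198.1523],
       [  0.    ,   0.    ,   1.    ]]), 'pose': array([[-0.9817,  0.0574, -0.1818,  0.4054],
       [-0.1902, -0.3642,  0.9117,  0.8792],
       [-0.0139,  0.9295,  0.3685,  0.4425],
       [ 0.    ,  0.    ,  0.    ,  1.    ]])}
wrist {'camera_matrix': array([[305.7709,   0.    , 320.8342],
       [  0.    , 305.7709, 190.6419],
       [  0.    ,   0.    ,   1.    ]]), 'pose': array([[ 0.2804, -0.9245, -0.2584,  0.116 ],
       [ 0.9599,  0.2695,  0.0775,  0.6437],
       [-0.002 , -0.2698,  0.9629,  0.3724],
       [ 0.    ,  0.    ,  0.    ,  1.    ]])}
```

View pics/scene0.png

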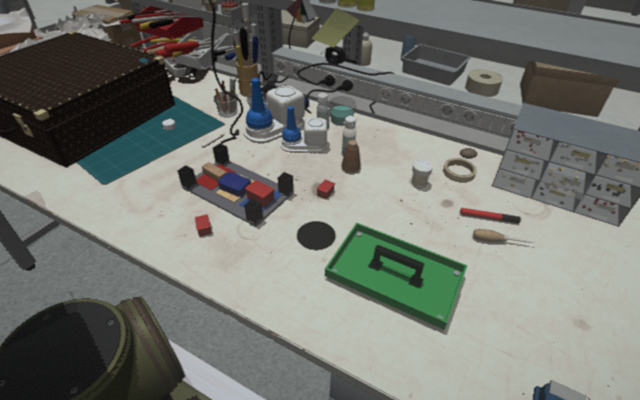

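View pics/side0.png

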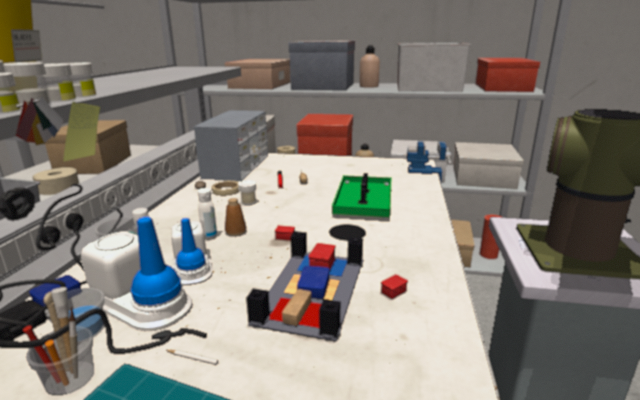

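View pics/wrist0.png

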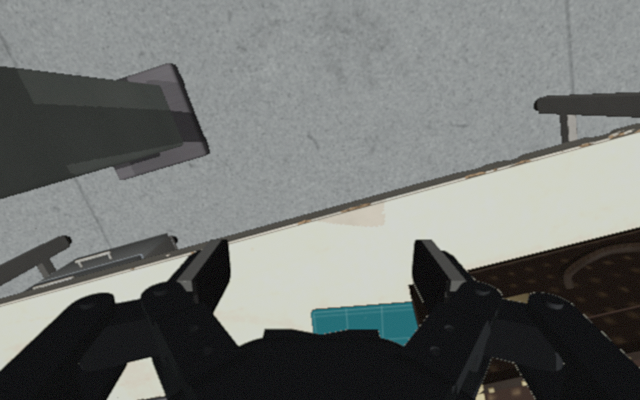

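The scene view shows the board at about (235,190), with the beech block on red at the far end, the blue case on wood in the middle and the red tin on blue at the near end. There are two smaller red decoys at (203,225) and (326,188), the mat at (316,235), the tray at (397,272) and the cone at (351,157). Next I'll measure them.

```bash
cat > h.py <<'E'
from rig import ctrl, grab_frame, calibration, recognise, trace
import cv2,numpy as np
np.set_printoptions(precision=4,suppress=True)
def cloud(d,c):
    K=c["camera_matrix"];v,u=np.mgrid[0:400,0:640]
    x=(u-K[0,2])/K[0,0]*d; y=(v-K[1,2])/K[1,1]*d
    P=np.stack([x,-y,-d],-1)@c["pose"][:3,:3].T+c["pose"][:3,3]
    P[d<=0]=np.nan
    return P
def rect(pts):
    (cx,cy),(w,h),a=cv2.minAreaRect(pts[:,:2].astype(np.float32)*1000)
    if w<h: w,h,a=h,w,a+90   # a = direction of long side
    return np.array([cx,cy,w,h,(a+90)%180-90])
E
python3 - <<'E'
from h import *
names=["rivet_tin_center","blue_case_center","beech_block_center","red_pad","blue_pad","wood_pad","bottom_board","tray_grip","parking_mat","thread_cone"]
import pickle
out={}
for cam in ["scene","side"]:
    c=calibration(cam); d=np.load(f"pics/{cam}0.npz")["d"];P=cloud(d,c)
    for n in names:
        r=trace(cam,n)
        for k in r[:4]:
            m=k["pixels"]; out[cam,n]=r
            p=P[m];p=p[~np.isnan(p[:,0])]
            if len(p)<10: continue
            z=np.percentile(p[:,2],[2,50,98]); t=p[p[:,2]>np.percentile(p[:,2],90)-.006]
            print(cam,n,round(k["score"],2),np.array(k["rect"]),"z",z,"med",np.median(p,0),"toprect",rect(t))
pickle.dump(out,open("tr.pkl","wb"))
E
```

```text
scene rivet_tin_center 0.73 [250.6 180.7 276.2 206.9] z [0.0138 0.0417 0.0456] med [0.5244 0.1573 0.0417] toprect [521.2202 166.351   64.4042  58.0092 -11.4875]
scene rivet_tin_center 0.61 [317.9 179.5 335.3 196.7] z [-0.0012  0.0223  0.0264] med [0.6335 0.0406 0.0223] toprect [641.2644  44.2247  43.9567  31.7198  -0.0149]
scene rivet_tin_center 0.57 [192.6 217.8 211.9 235. ] z [0.0008 0.0235 0.0266] med [0.3832 0.2164 0.0235] toprect [388.3188 222.8388  44.487   29.6544  50.2119]
scene blue_case_center 0.93 [219.4 172.3 250.4 198.5] z [0.0089 0.0324 0.0353] med [0.5254 0.243  0.0324] toprect [534.0407 248.3521  74.7273  51.631  -89.5883]
scene beech_block_center 0.57 [202.7 163.  224.8 179.2] z [0.013  0.0306 0.0336] med [0.5401 0.3225 0.0306] toprect [545.9661 320.5559  70.2628  27.0883  80.719 ]
scene red_pad 0.84 [197.3 164.8 233.6 187.3] z [0.0069 0.0095 0.0318] med [0.5219 0.3195 0.0095] toprect [544.7513 311.9017  91.5679  71.0277 -13.1772]
scene blue_pad 0.43 [203.  163.7 225.3 180.2] z [0.0128 0.0305 0.0336] med [0.54   0.3228 0.0305] toprect [546.4407 323.4601  76.1483  27.
[... 2459 characters left out ...]
 -0.1888  0.0174] toprect [ 480.3393 -206.38    257.3981  147.2111  -88.8844]
side parking_mat 0.85 [329.9 224.1 366.2 240.6] z [0.0008 0.0023 0.004 ] med [ 0.5048 -0.0063  0.0023] toprect [509.898   32.3717 170.1194  86.5087  80.1986]
side parking_mat 0.71 [224.9 198.4 246.5 234.9] z [0.0039 0.0415 0.0849] med [0.7625 0.0511 0.0415] toprect [768.8271  39.195   27.739   26.4527  60.5931]
side parking_mat 0.26 [311.5 246.1 335.2 269.7] z [0.0039 0.0436 0.0458] med [0.5303 0.1805 0.0436] toprect [533.0927 168.6466  61.6795  41.6914  84.7661]
side thread_cone 0.79 [224.5 200.5 248.9 236.8] z [0.0002 0.0399 0.0851] med [0.7627 0.0505 0.0399] toprect [768.4363  38.6108  28.789   26.9799  62.2663]
```

The on-board red tin measures 42 x 60 mm, so it is the largest and the right one. I'll move above the board, jaw axis along the board's short side, and take a close look.

Request:
step_arm(commands=[{"dp": [0.02, -0.03, -0.01], "turn": [0, 0.1, 0], "jaw": 0.0854}, {"dp": [0.445, -0.07, -0.264], "turn": [0, 1.366, 0], "jaw": 0.0854}, {"dp": [0.445, -0.07, -0.264], "turn": [0, 1.366, 0], "jaw": 0.0854}, {"dp": [0.445, -0.07, -0.264], "turn": [0, 1.366, 0], "jaw": 0.0854}, {"dp": [0.445, -0.07, -0.264], "turn": [0, 1.366, 0], "jaw": 0.0854}, {"dp": [0.445, -0.07, -0.264], "turn": [0, 1.366, 0], "jaw": 0.0854}, {"dp": [0.445, -0.07, -0.264], "turn": [0, 1.366, 0], "jaw": 0.0854}, {"dp": [0.445, -0.07, -0.264], "turn": [0, 1.366, 0], "jaw": 0.0854}, {"dp": [0.445, -0.07, -0.264], "turn": [0, 1.366, 0], "jaw": 0.0854}, {"dp": [0.445, -0.07, -0.264], "turn": [0, 1.366, 0], "jaw": 0.0854}, {"dp": [0.445, -0.07, -0.264], "turn": [0, 1.366, 0], "jaw": 0.0854}, {"dp": [0.445, -0.07, -0.264], "turn": [0, 1.366, 0], "jaw": 0.0854}, {"dp": [0.445, -0.07, -0.264], "turn": [0, 1.366, 0], "jaw": 0.0854}, {"dp": [0.445, -0.07, -0.264], "turn": [0, 1.366, 0], "jaw": 0.0854}, {"dp": [0.445, -0.07, -0.264], "turn": [0, 1.366, 0], "jaw": 0.0854}, {"dp": [0.445, -0.07, -0.264], "turn": [0, 1.366, 0], "jaw": 0.0854}, {"dp": [0.445, -0.07, -0.264], "turn": [0, 1.366, 0], "jaw": 0.0854}, {"dp": [0.445, -0.07, -0.264], "turn": [0, 1.366, 0], "jaw": 0.0854}], force=40)

```text
time: 2.65
tool_pos: [0.5344, 0.2471, 0.3012]
eef_rot: [-1.571, 0.0, -1.648]
force: [-0.2, 0.6, 0.9]
finger_gap: 0.0852
```

```bash
cat >> h.py <<'E'
from scipy.spatial.transform import Rotation as Ro
def wristlook(tag,names=(),zt=None):
    s=ctrl.state(); c=calibration("wrist"); p,d=grab_frame("wrist")
    cv2.imwrite(f"pics/{tag}.png",p);np.savez(f"pics/{tag}.npz",p=p,d=d,pose=c["pose"],K=c["camera_matrix"])
    P=cloud(d,c); print("t",s["time"],"tcp",s["tool_pos"],"rpy",s["eef_rot"])
    for n in names:
        for k in trace("wrist",n)[:3]:
            q=P[k["pixels"]];q=q[~np.isnan(q[:,0])]
            if len(q)<20: continue
            t=q[q[:,2]>np.percentile(q[:,2],80)-.005]
            print(n,round(k["score"],2),np.array(k["rect"]),"ztop",np.median(t[:,2]),"toprect",rect(t))
    return P,p
def delta(target,yawjaw=None):
    """tool-frame dp and turn to bring TCP to target, jaw axis at yawjaw(deg)"""
    s=ctrl.state(); R=Ro.from_euler('xyz',s["eef_rot"]).as_matrix()
    dp=R.T@(np.array(target)-s["tool_pos"])
    print("tcp",s["tool_pos"],"dp",dp,end=" ")
    if yawjaw is not None:
        a=np.radians(yawjaw); z=np.array([np.cos(a),np.sin(a),0]);y=np.array([0,0,-1.])
        T=np.stack([np.cross(y,z),y,z],1)
        print("turn",Ro.from_matrix(R.T@T).as_rotvec(),end="")
    print()
E
python3 - <<'E'
from h import *
wristlook("w1",["rivet_tin_center","blue_case_center","beech_block_center","red_pad","wood_pad","blue_pad","bottom_board"])
E
```

```text
t 2.65 tcp [0.5344 0.2471 0.3012] rpy [-1.5711  0.0001 -1.6478]
rivet_tin_center 0.92 [202.4 160.8 236.8 199.5] ztop 0.024546491029048934 toprect [388.3912 226.1452  43.9839  30.58    48.7433]
rivet_tin_center 0.63 [305.  188.7 341.5 234.6] ztop 0.04364717516071881 toprect [530.6473 168.8247  60.5806  41.7403  84.826 ]
rivet_tin_center 0.57 [383.1 265.8 416.2 288.2] ztop 0.024260393929058044 toprect [619.3048 134.4732 217.5385  43.3322 -77.8756]
blue_case_center 0.65 [300.3 128.8 342.  183.5] ztop 0.03348874042646244 toprect [532.805  249.097   69.9295  49.4972 -89.4437]
beech_block_center 0.92 [315.5  68.6 337.6 125.2] ztop 0.03148962330320915 toprect [545.7423 325.8261  69.9607  25.7201  81.6995]
red_pad 0.65 [290.3  73.6 355.6 126.2] ztop 0.009536217528149704 toprect [542.7327 323.5193  89.642   61.4321  -4.4606]
wood_pad 0.66 [294.  132.1 357.5 176.3] ztop 0.009462090005868173 toprect [536.9824 245.6629  91.5314  62.3665  -4.4022]
blue_pad 0.75 [292.9 188.  356.3 227.8] ztop 0.009506854679848298 toprect [531.2027 168.4512  90.6424  61.1548  -4.4662]
bottom_board 0.92 [259.3  56.9 391.6 251.1] ztop 0.054736826681775846 toprect [536.5134 245.7536 247.3639 148.1425  85.3891]
bottom_board 0.44 [292.6 189.9 355.5 229.3] ztop 0.009536775350765192 toprect [530.3419 168.5185  89.6097  61.1548  -4.4662]
```

View pics/w1.png

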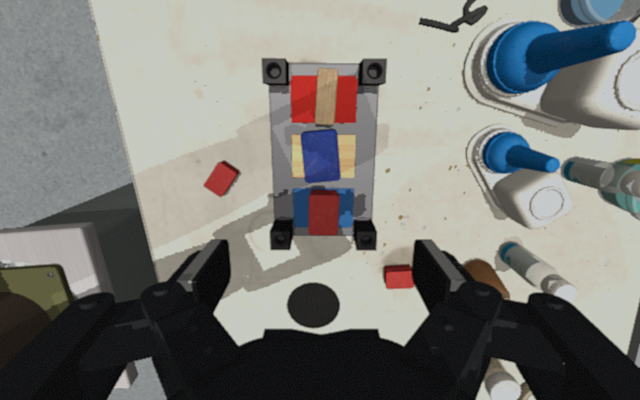

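Run:
```python
from h import *
delta([.5306,.1688,.10],-5.2)
delta([.5306,.1688,.018],-5.2)
```

```text
tcp [0.5352 0.2462 0.3013] dp [0.0775 0.2013 0.0015] turn [-0.      0.0122  0.    ]
tcp [0.5352 0.2462 0.3013] dp [0.0775 0.2833 0.0015] turn [-0.      0.0122  0.    ]
```

Request:
step_arm(commands=[{"dp": [0.03, 0.02, 0.0015], "turn": [0, 0.012, 0], "jaw": 0.066}, {"dp": [0.06, 0.05, 0.0015], "turn": [0, 0.012, 0], "jaw": 0.066}, {"dp": [0.0775, 0.09, 0.0015], "turn": [0, 0.012, 0], "jaw": 0.066}, {"dp": [0.0775, 0.13, 0.0015], "turn": [0, 0.012, 0], "jaw": 0.066}, {"dp": [0.0775, 0.17, 0.0015], "turn": [0, 0.012, 0], "jaw": 0.066}, {"dp": [0.0775, 0.2, 0.0015], "turn": [0, 0.012, 0], "jaw": 0.066}, {"dp": [0.0775, 0.2, 0.0015], "turn": [0, 0.012, 0], "jaw": 0.066}, {"dp": [0.0775, 0.2, 0.0015], "turn": [0, 0.012, 0], "jaw": 0.066}, {"dp": [0.0775, 0.2, 0.0015], "turn": [0, 0.012, 0], "jaw": 0.066}], force=40)

```text
time: 3.8
tool_pos: [0.5322, 0.169, 0.1037]
eef_rot: [-1.568, 0.001, -1.662]
force: [0.6, 0.4, 0.9]
finger_gap: 0.066
```

Run:
```python
from h import *
wristlook("w2",["rivet_tin_center"])
delta([.5306,.1688,.018],-5.2)
print(ctrl.state()["finger_gap"])
```

```text
t 3.8 tcp [0.5322 0.169  0.1037] rpy [-1.5676  0.001  -1.6616]
rivet_tin_center 0.74 [ 84.4 107.7 158.1 181. ] ztop 0.02454259969815828 toprect [388.7001 225.8162  44.7216  31.3648  48.9019]
rivet_tin_center 0.66 [262.1 159.  378.9 232.7] ztop 0.009542343676017681 toprect [530.9818 168.0715  91.4098  61.675   -4.5263]
rivet_tin_center 0.57 [288.3 160.1 353.2 250. ] ztop 0.043710478583401574 toprect [530.8832 168.5699  60.4638  42.0196  84.0344]
tcp [0.533  0.1692 0.1049] dp [ 0.0008  0.0869 -0.0029] turn [-0.0056  0.     -0.0018]
0.06632509309389967
```

View pics/w2.png

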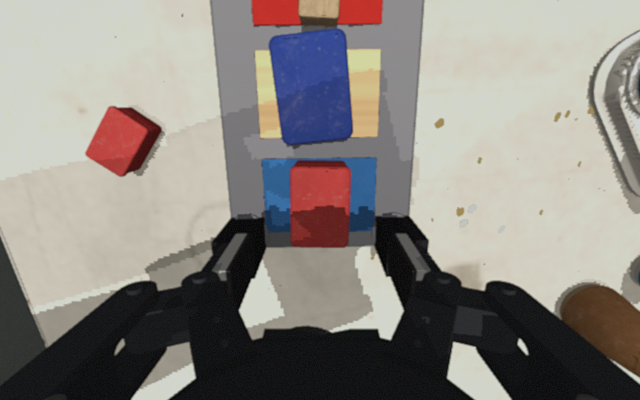

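Request:
step_arm(commands=[{"dp": [0.0004, 0.02, -0.002], "turn": [0, 0.0, 0], "jaw": 0.066}, {"dp": [0.0004, 0.04, -0.002], "turn": [0, 0.0, 0], "jaw": 0.066}, {"dp": [0.0004, 0.055, -0.002], "jaw": 0.066}, {"dp": [0.0004, 0.07, -0.002], "jaw": 0.066}, {"dp": [0.0004, 0.08, -0.002], "jaw": 0.066}, {"dp": [0.0004, 0.085, -0.002], "jaw": 0.066}, {"dp": [0.0004, 0.085, -0.002], "jaw": 0.066}, {"dp": [0.0004, 0.085, -0.002], "jaw": 0.03}, {"dp": [0.0004, 0.085, -0.002], "jaw": 0.03}, {"dp": [0.0004, 0.085, -0.002], "jaw": 0.03}, {"dp": [0.0004, 0.085, -0.002], "jaw": 0.03}, {"dp": [0.0004, 0.085, -0.002], "jaw": 0.03}, {"dp": [0.0004, 0.085, -0.002], "jaw": 0.03}, {"dp": [0.0004, 0.085, -0.002], "jaw": 0.03}], force=40)

```text
$.commands[2]: bad value
```

Run:
```python
from h import *
wristlook("w3",["rivet_tin_center"])
for i in range(3):
    s=ctrl.state();print(s["tool_pos"],s["eef_rot"],s["finger_gap"],s["force"]);grab_frame("wrist")
```

```text
t 3.9 tcp [0.533  0.1692 0.1049] rpy [-1.5652  0.0018 -1.6615]
rivet_tin_center 0.8 [287.3 157.5 350.3 249.9] ztop 0.0437157539050059 toprect [530.9225 168.5988  60.1887  41.9454  84.0687]
rivet_tin_center 0.59 [ 85.8 107.4 156.9 178.8] ztop 0.024570081795504406 toprect [388.8867 225.8698  44.2259  31.0384  48.8382]
rivet_tin_center 0.48 [206.9   0.  429.  278.2] ztop 0.007643716560125094 toprect [534.2637 215.6256 188.776  150.2235  85.3664]
[0.5325 0.1691 0.1043] [-1.566   0.0015 -1.6616] 0.06596144692656157 [ 0.3123  0.0171 -0.0963]
[0.5322 0.169  0.1038] [-1.5669  0.0012 -1.6616] 0.06588331420588756 [-0.8009  0.2555 -0.1516]
[0.5318 0.1689 0.1032] [-1.5677  0.001  -1.6616] 0.0664011605897271 [-0.2627 -0.4449 -0.097 ]
```

View pics/w3.png

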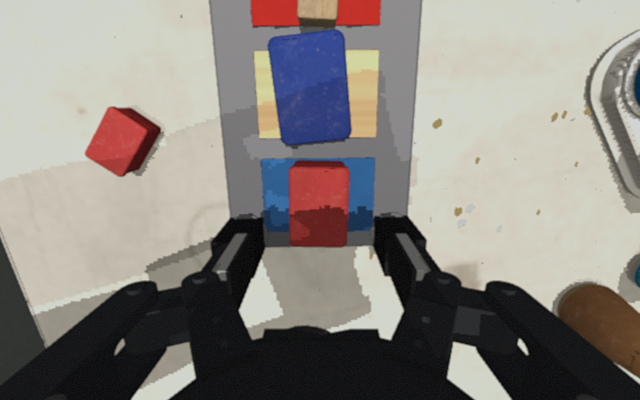

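```bash
cat >> h.py <<'E'
import json,os
def cmdpose():
    return json.load(open("cmd.json")) if os.path.exists("cmd.json") else dict(p=[0.182,0.624,0.231],yaw=-0.2838)
def did(dp,ty):
    """record a move made: dp (tool), turn about tool y"""
    c=cmdpose(); y=c["yaw"]; X=np.array([np.cos(y),np.sin(y),0]);Y=np.array([0,0,-1.]);Z=np.array([-np.sin(y),np.cos(y),0])
    p=np.array(c["p"])+X*dp[0]+Y*dp[1]+Z*dp[2]
    c=dict(p=p.tolist(),yaw=y-ty); json.dump(c,open("cmd.json","w")); print("cmd now",p,"jaw deg",np.degrees(c["yaw"])+90)
def need(target,jawdeg):
    c=cmdpose(); y=c["yaw"]; X=np.array([np.cos(y),np.sin(y),0]);Y=np.array([0,0,-1.]);Z=np.array([-np.sin(y),np.cos(y),0])
    d=np.array(target)-c["p"]; print("dp",np.array([X@d,Y@d,Z@d]),"turny",-(np.radians(jawdeg-90)-y))
def st():
    s=ctrl.state();print("t",s["time"],"tcp",s["tool_pos"],"rpy",s["eef_rot"],"gap",s["finger_gap"],"F",s["force"])
E
python3 - <<'E'
from h import *
did([.445,-.07,-.264],1.366); did([.0775,.2,.0015],.012)
need([.5309,.1686,.018],-5.7)
st()
E
```

```text
cmd now [0.5353 0.246  0.301 ] jaw deg -4.526577040683222
cmd now [0.5307 0.1686 0.101 ] jaw deg -5.214126394840207
dp [-0.      0.083   0.0002] turny 0.008480094158573204
t 4.15 tcp [0.5315 0.1688 0.1027] rpy [-1.5686  0.0007 -1.6617] gap 0.06598689487385452 F [ 0.5098 -0.5213 -0.4999]
```

Commanded pose tracking agrees with the measured one, so I'll descend and grip.

Request:
step_arm(commands=[{"dp": [0, 0.02, 0], "turn": [0, 0.008, 0], "jaw": 0.066}, {"dp": [0, 0.04, 0], "turn": [0, 0.008, 0], "jaw": 0.066}, {"dp": [0, 0.055, 0], "turn": [0, 0.008, 0], "jaw": 0.066}, {"dp": [0, 0.07, 0], "turn": [0, 0.008, 0], "jaw": 0.066}, {"dp": [0, 0.08, 0], "turn": [0, 0.008, 0], "jaw": 0.066}, {"dp": [0, 0.083, 0], "turn": [0, 0.008, 0], "jaw": 0.066}, {"dp": [0, 0.083, 0], "turn": [0, 0.008, 0], "jaw": 0.066}, {"dp": [0, 0.083, 0], "turn": [0, 0.008, 0], "jaw": 0.066}, {"dp": [0, 0.083, 0], "turn": [0, 0.008, 0], "jaw": 0.03}, {"dp": [0, 0.083, 0], "turn": [0, 0.008, 0], "jaw": 0.03}, {"dp": [0, 0.083, 0], "turn": [0, 0.008, 0], "jaw": 0.03}, {"dp": [0, 0.083, 0], "turn": [0, 0.008, 0], "jaw": 0.03}, {"dp": [0, 0.083, 0], "turn": [0, 0.008, 0], "jaw": 0.03}, {"dp": [0, 0.083, 0], "turn": [0, 0.008, 0], "jaw": 0.03}], force=40)

```text
time: 5.32
tool_pos: [0.5318, 0.1688, 0.0197]
eef_rot: [-1.568, 0.001, -1.67]
force: [0.1, 0.3, 5.6]
finger_gap: 0.0407
```

Run:
```python
from h import *
did([0,.083,0],.008)
wristlook("w4")
st()
need([.5309,.1686,.09],-4.5)
need([.504,-.007,.09],-4.5)
need([.504,-.007,.011],-4.5)
```

```text
cmd now [0.5307 0.1686 0.018 ] jaw deg -5.672492630944873
t 5.3167 tcp [0.5318 0.1688 0.0197] rpy [-1.5684  0.0007 -1.6698]
t 5.3667 tcp [0.5319 0.1688 0.0197] rpy [-1.5685  0.0007 -1.6698] gap 0.041182139981259434 F [-0.4347 -0.1779  6.2466]
dp [-0.     -0.072   0.0002] turny -0.020463856865358787
dp [ 0.1774 -0.072  -0.0092] turny -0.020463856865358787
dp [ 0.1774  0.007  -0.0092] turny -0.020463856865358787
```

View pics/w4.png

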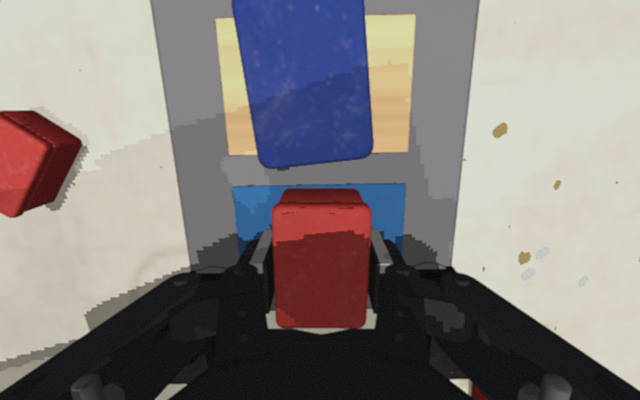

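Request:
step_arm(commands=[{"dp": [0, -0.02, 0], "turn": [0, 0, 0], "jaw": 0.03}, {"dp": [0, -0.05, 0], "turn": [0, 0, 0], "jaw": 0.03}, {"dp": [0, -0.08, 0], "turn": [0, 0, 0], "jaw": 0.03}, {"dp": [0.03, -0.09, -0.002], "turn": [0, -0.005, 0], "jaw": 0.03}, {"dp": [0.065, -0.09, -0.004], "turn": [0, -0.01, 0], "jaw": 0.03}, {"dp": [0.1, -0.09, -0.006], "turn": [0, -0.02, 0], "jaw": 0.03}, {"dp": [0.135, -0.09, -0.008], "turn": [0, -0.02, 0], "jaw": 0.03}, {"dp": [0.16, -0.08, -0.009], "turn": [0, -0.02, 0], "jaw": 0.03}, {"dp": [0.177, -0.06, -0.009], "turn": [0, -0.02, 0], "jaw": 0.03}, {"dp": [0.177, -0.04, -0.009], "turn": [0, -0.02, 0], "jaw": 0.03}, {"dp": [0.177, -0.02, -0.009], "turn": [0, -0.02, 0], "jaw": 0.03}, {"dp": [0.177, -0.01, -0.009], "turn": [0, -0.02, 0], "jaw": 0.03}, {"dp": [0.177, -0.003, -0.009], "turn": [0, -0.02, 0], "jaw": 0.03}, {"dp": [0.177, 0.0, -0.009], "turn": [0, -0.02, 0], "jaw": 0.03}, {"dp": [0.177, 0.0, -0.009], "turn": [0, -0.02, 0], "jaw": 0.03}], force=40)

```text
time: 6.62
tool_pos: [0.504, -0.0064, 0.018]
eef_rot: [-1.572, 0.0, -1.649]
force: [0.5, 0.4, -1.4]
finger_gap: 0.0414
```

Run:
```python
from h import *
did([.177,0,-.009],-.02)
P,p=wristlook("w5")
st()
```

```text
cmd now [ 0.5042 -0.0067  0.018 ] jaw deg -4.526577040683222
t 6.6167 tcp [ 0.504  -0.0064  0.018 ] rpy [-1.5716  0.     -1.6493]
t 6.6667 tcp [ 0.5046 -0.0065  0.0187] rpy [-1.5703 -0.     -1.6493] gap 0.0410387629030434 F [ 0.0382  0.1771 -1.1078]
```

View pics/w5.png

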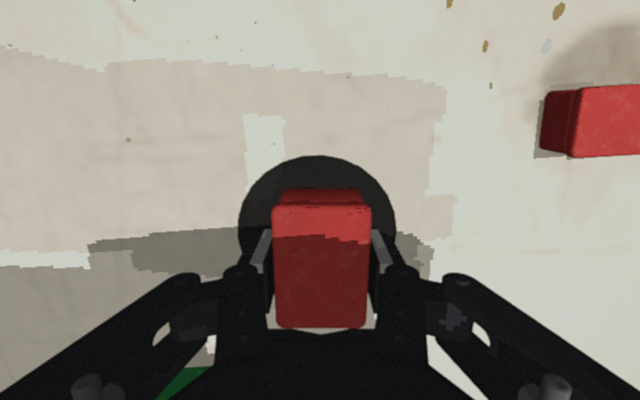

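Request:
step_arm(commands=[{"dp": [0, 0.004, 0], "turn": [0, 0, 0], "jaw": 0.03}, {"dp": [0, 0.007, 0], "turn": [0, 0, 0], "jaw": 0.03}, {"dp": [0, 0.007, 0], "turn": [0, 0, 0], "jaw": 0.03}, {"dp": [0, 0.007, 0], "turn": [0, 0, 0], "jaw": 0.03}, {"dp": [0, 0.005, 0], "turn": [0, 0, 0], "jaw": 0.066}, {"dp": [0, 0.003, 0], "turn": [0, 0, 0], "jaw": 0.066}, {"dp": [0, 0.003, 0], "turn": [0, 0, 0], "jaw": 0.066}, {"dp": [0, 0.003, 0], "turn": [0, 0, 0], "jaw": 0.066}, {"dp": [0, -0.01, 0], "turn": [0, 0, 0], "jaw": 0.066}, {"dp": [0, -0.03, 0], "turn": [0, 0, 0], "jaw": 0.066}, {"dp": [0, -0.06, 0], "turn": [0, 0, 0], "jaw": 0.075}, {"dp": [0, -0.09, 0], "turn": [0, 0, 0], "jaw": 0.075}], force=40)

```text
time: 7.67
tool_pos: [0.5031, -0.0066, 0.1084]
eef_rot: [-1.573, 0.0, -1.65]
force: [1.4, -0.9, 0.2]
finger_gap: 0.0748
```

Run:
```python
from h import *
did([0,-.09,0],0)
need([.5328,.2491,.105],.56)
st()
P,p=wristlook("w6",["rivet_tin_center","parking_mat"])
```

```text
cmd now [ 0.5042 -0.0067  0.108 ] jaw deg -4.526577040683222
dp [-0.2572  0.003   0.0083] turny -0.0887775170162719
t 7.6667 tcp [ 0.5031 -0.0066  0.1084] rpy [-1.5735  0.0001 -1.6498] gap 0.07484713498246078 F [ 1.3727 -0.8671  0.2032]
t 7.6667 tcp [ 0.5031 -0.0066  0.1084] rpy [-1.5735  0.0001 -1.6498]
rivet_tin_center 0.69 [463.4  91.6 540.3 137. ] ztop 0.024380724986865554 toprect [640.8868  45.7036  45.5397  30.6494  -1.5556]
rivet_tin_center 0.67 [295.1 158.5 350.8 240.7] ztop 0.03571177208016908 toprect [503.8235  -6.7841  60.0779  41.9326  85.0762]
rivet_tin_center 0.16 [267.1 135.  370.4 231.9] ztop 0.0015457445232105738 toprect [500.5165  -2.1344  89.0323  81.0228  -0.0586]
parking_mat 0.72 [266.2 137.7 371.7 231.3] ztop 0.001540025377153184 toprect [500.6099  -2.3458  88.8556  81.1628  -0.6488]
```

View pics/w6.png

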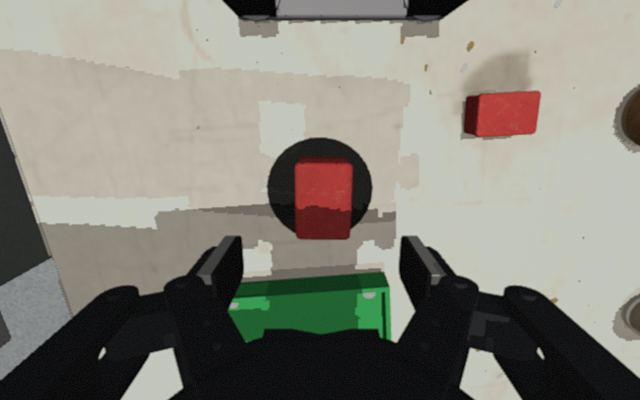

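The tin stands flat on the mat, with its top at 36 mm. Next is the blue case.

Request:
step_arm(commands=[{"dp": [-0.04, 0, 0.001], "turn": [0, -0.02, 0], "jaw": 0.07}, {"dp": [-0.08, 0, 0.002], "turn": [0, -0.04, 0], "jaw": 0.07}, {"dp": [-0.12, 0, 0.004], "turn": [0, -0.06, 0], "jaw": 0.07}, {"dp": [-0.16, 0, 0.006], "turn": [0, -0.08, 0], "jaw": 0.07}, {"dp": [-0.2, 0, 0.007], "turn": [0, -0.089, 0], "jaw": 0.07}, {"dp": [-0.23, 0.0, 0.008], "turn": [0, -0.089, 0], "jaw": 0.07}, {"dp": [-0.25, 0.0, 0.0083], "turn": [0, -0.089, 0], "jaw": 0.07}, {"dp": [-0.257, 0.0, 0.0083], "turn": [0, -0.089, 0], "jaw": 0.07}, {"dp": [-0.257, 0.01, 0.0083], "turn": [0, -0.089, 0], "jaw": 0.07}, {"dp": [-0.257, 0.02, 0.0083], "turn": [0, -0.089, 0], "jaw": 0.07}, {"dp": [-0.257, 0.02, 0.0083], "turn": [0, -0.089, 0], "jaw": 0.07}], force=40)

```text
time: 8.73
tool_pos: [0.5304, 0.2468, 0.0842]
eef_rot: [-1.577, -0.003, -1.562]
force: [0.0, -0.9, -1.4]
finger_gap: 0.0698
```

Run:
```python
from h import *
did([-.257,.02,.0083],-.089)
st()
P,p=wristlook("w7",["blue_case_center","beech_block_center","wood_pad","blue_pad"])
need([.5328,.2491,.015],.56)
```

```text
cmd now [0.5328 0.2489 0.088 ] jaw deg 0.5727473359811057
t 8.7333 tcp [0.5304 0.2468 0.0842] rpy [-1.577  -0.0026 -1.5619] gap 0.0697718524925144 F [ 0.0058 -0.9193 -1.3798]
t 8.7333 tcp [0.5304 0.2468 0.0842] rpy [-1.577  -0.0026 -1.5619]
blue_case_center 0.59 [286.6 151.9 366.8 258. ] ztop 0.03349820979300862 toprect [533.2031 248.7956  70.2653  49.8084 -88.9087]
beech_block_center 0.63 [321.1  22.4 380.3 148.7] ztop 0.03144732865890164 toprect [546.245  325.432   69.7301  26.164   81.7279]
beech_block_center 0.36 [263.9 256.9 382.  330.8] ztop 0.009508289844310208 toprect [533.5352 196.8307 125.3023  91.1441  85.1683]
wood_pad 0.93 [270.8 155.3 396.3 242.4] ztop 0.009524424914813423 toprect [536.4866 245.6476  89.7504  61.875   -4.6181]
blue_pad 0.8 [265.2 255.8 380.5 332.5] ztop 0.00950011333957479 toprect [531.446  196.7527 125.3163  91.66    87.5143]
dp [-0.0002  0.073   0.    ] turny 0.0002224829837280673
```

View pics/w7.png

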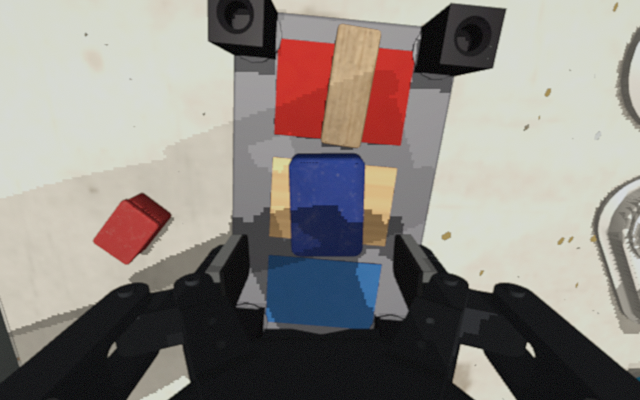

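Request:
step_arm(commands=[{"dp": [0, 0.02, 0], "turn": [0, -0.004, 0], "jaw": 0.07}, {"dp": [0, 0.04, 0], "turn": [0, -0.004, 0], "jaw": 0.07}, {"dp": [0, 0.055, 0], "turn": [0, -0.004, 0], "jaw": 0.07}, {"dp": [0, 0.067, 0], "turn": [0, -0.004, 0], "jaw": 0.07}, {"dp": [0, 0.073, 0], "turn": [0, -0.004, 0], "jaw": 0.07}, {"dp": [0, 0.073, 0], "turn": [0, -0.004, 0], "jaw": 0.07}, {"dp": [0, 0.073, 0], "turn": [0, -0.004, 0], "jaw": 0.07}, {"dp": [0, 0.073, 0], "turn": [0, -0.004, 0], "jaw": 0.07}, {"dp": [0, 0.073, 0], "turn": [0, -0.004, 0], "jaw": 0.035}, {"dp": [0, 0.073, 0], "turn": [0, -0.004, 0], "jaw": 0.035}, {"dp": [0, 0.073, 0], "turn": [0, -0.004, 0], "jaw": 0.035}, {"dp": [0, 0.073, 0], "turn": [0, -0.004, 0], "jaw": 0.035}, {"dp": [0, 0.073, 0], "turn": [0, -0.004, 0], "jaw": 0.035}, {"dp": [0, 0.073, 0], "turn": [0, -0.004, 0], "jaw": 0.035}], force=40)

```text
time: 10.15
tool_pos: [0.534, 0.2493, 0.0168]
eef_rot: [-1.568, 0.001, -1.557]
force: [-0.1, -0.9, 6.2]
finger_gap: 0.049
```

Run:
```python
from h import *
did([0,.073,0],-.004)
st()
P,p=wristlook("w8",["blue_case_center","wood_pad"])
need([.5312,.1684,.016],-4.5)
```

```text
cmd now [0.5328 0.2489 0.015 ] jaw deg 0.8019304540334247
t 10.15 tcp [0.534  0.2493 0.0168] rpy [-1.5684  0.0008 -1.5568] gap 0.048953030825265115 F [-0.0934 -0.8809  6.1845]
t 10.15 tcp [0.534  0.2493 0.0168] rpy [-1.5684  0.0008 -1.5568]
blue_case_center 0.74 [262.6 176.5 377.7 327.2] ztop 0.0335144531647778 toprect [533.5083 249.0287  70.4273  50.2208 -89.1824]
wood_pad 0.88 [245.4 180.7 422.2 300. ] ztop 0.009527968694199973 toprect [537.0289 247.9965  91.3808  69.8767  -5.6728]
dp [ 0.0805 -0.001  -0.0027] turny 0.0925361431346412
```

View pics/w8.png

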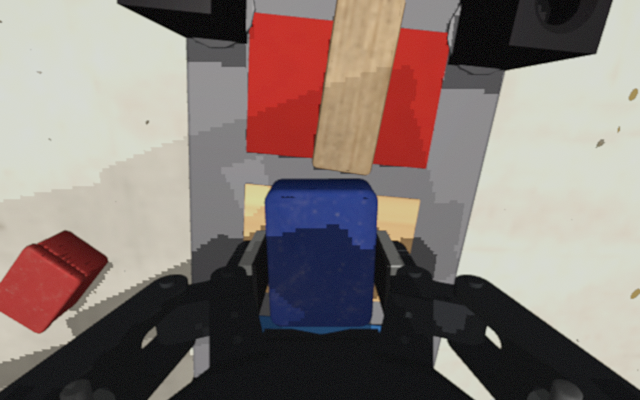

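Request:
step_arm(commands=[{"dp": [0, -0.02, 0], "turn": [0, 0, 0], "jaw": 0.035}, {"dp": [0, -0.04, 0], "turn": [0, 0, 0], "jaw": 0.035}, {"dp": [0.02, -0.05, -0.001], "turn": [0, 0.03, 0], "jaw": 0.035}, {"dp": [0.045, -0.05, -0.002], "turn": [0, 0.06, 0], "jaw": 0.035}, {"dp": [0.07, -0.05, -0.003], "turn": [0, 0.093, 0], "jaw": 0.035}, {"dp": [0.0805, -0.045, -0.003], "turn": [0, 0.093, 0], "jaw": 0.035}, {"dp": [0.0805, -0.03, -0.003], "turn": [0, 0.093, 0], "jaw": 0.035}, {"dp": [0.0805, -0.015, -0.003], "turn": [0, 0.093, 0], "jaw": 0.035}, {"dp": [0.0805, -0.01, -0.003], "turn": [0, 0.093, 0], "jaw": 0.035}, {"dp": [0.0805, -0.01, -0.003], "turn": [0, 0.093, 0], "jaw": 0.035}, {"dp": [0.0805, -0.01, -0.003], "turn": [0, 0.093, 0], "jaw": 0.035}], force=40)

```text
time: 11.22
tool_pos: [0.5304, 0.1685, 0.0247]
eef_rot: [-1.572, -0.0, -1.649]
force: [-0.1, -0.1, -0.2]
finger_gap: 0.0489
```

Run:
```python
from h import *
did([.0805,-.01,-.003],.093)
st()
P,p=wristlook("w9",["blue_case_center","blue_pad","wood_pad"])
st()
```

```text
cmd now [0.5309 0.1683 0.025 ] jaw deg -4.526577040683222
t 11.2167 tcp [0.5304 0.1685 0.0247] rpy [-1.5722 -0.0003 -1.6493] gap 0.048920690830241066 F [-0.0777 -0.1194 -0.156 ]
t 11.2167 tcp [0.5304 0.1685 0.0247] rpy [-1.5722 -0.0003 -1.6493]
blue_case_center 0.59 [260.1 175.2 377.2 325.4] ztop 0.041466991515133805 toprect [530.1372 168.1745  70.2635  50.6088  85.6883]
blue_pad 0.95 [238.1 183.9 408.8 243.1] ztop 0.00951805343872339 toprect [531.5616 182.3999  90.5287  35.3183  -4.7873]
wood_pad 0.65 [229.1  16.3 421.7 149.3] ztop 0.009559816134518173 toprect [536.4341 245.4731  90.9692  62.2924  -4.6147]
t 11.4167 tcp [0.5317 0.1687 0.0263] rpy [-1.5691  0.0005 -1.6493] gap 0.04946103001064273 F [-0.2356 -0.101  -0.233 ]
```

View pics/w9.png

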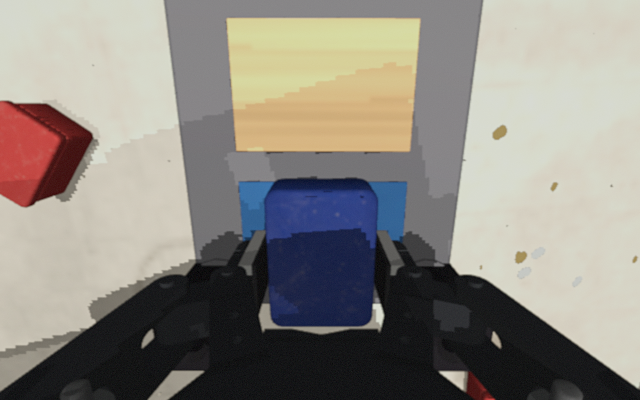

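Request:
step_arm(commands=[{"dp": [0, 0.004, 0.0003], "turn": [0, 0, 0], "jaw": 0.035}, {"dp": [0, 0.0085, 0.0003], "turn": [0, 0, 0], "jaw": 0.035}, {"dp": [0, 0.0085, 0.0003], "turn": [0, 0, 0], "jaw": 0.035}, {"dp": [0, 0.0085, 0.0003], "turn": [0, 0, 0], "jaw": 0.035}, {"dp": [0, 0.006, 0.0003], "turn": [0, 0, 0], "jaw": 0.07}, {"dp": [0, 0.004, 0.0003], "turn": [0, 0, 0], "jaw": 0.07}, {"dp": [0, 0.004, 0.0003], "turn": [0, 0, 0], "jaw": 0.07}, {"dp": [0, 0.004, 0.0003], "turn": [0, 0, 0], "jaw": 0.07}, {"dp": [0, -0.01, 0.0003], "turn": [0, 0, 0], "jaw": 0.07}, {"dp": [0, -0.03, 0.0003], "turn": [0, 0, 0], "jaw": 0.07}, {"dp": [0, -0.06, 0.0003], "turn": [0, 0, 0], "jaw": 0.07}, {"dp": [0, -0.065, 0.0003], "turn": [0, 0, 0], "jaw": 0.07}, {"dp": [0, -0.065, 0.0003], "turn": [0, 0, 0], "jaw": 0.07}], force=40)

```text
time: 12.5
tool_pos: [0.5333, 0.1688, 0.0934]
eef_rot: [-1.565, 0.002, -1.65]
force: [0.0, 0.1, 0.2]
finger_gap: 0.0698
```

Run:
```python
from h import *
did([0,-.065,.0003],0)
st()
P,p=wristlook("w10",["blue_case_center","beech_block_center"])
need([.546,.3256,.09],-8.3)
```

```text
cmd now [0.5312 0.1683 0.09  ] jaw deg -4.526577040683222
t 12.5 tcp [0.5333 0.1688 0.0934] rpy [-1.565   0.0017 -1.6497] gap 0.06982303238531763 F [0.046  0.0631 0.1625]
t 12.5 tcp [0.5333 0.1688 0.0934] rpy [-1.565   0.0017 -1.6497]
blue_case_center 0.87 [275.5 152.8 355.1 251.4] ztop 0.033516953095248464 toprect [530.2898 168.0225  70.2283  49.9508  85.1454]
beech_block_center 0.66 [297.7   0.  341.1  21.8] ztop 0.03112476392181808 toprect [541.8163 294.1004  25.9546   7.9616  -4.5707]
dp [-0.158   0.      0.0024] turny 0.06585865471042585
```

View pics/w10.png

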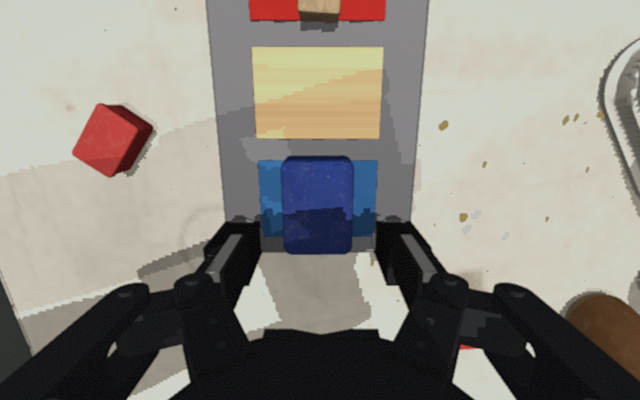

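The blue case is within 1 mm of its pad centre. Next is the beech block.

Request:
step_arm(commands=[{"dp": [-0.035, 0, 0], "turn": [0, 0.02, 0], "jaw": 0.05}, {"dp": [-0.07, 0, 0.001], "turn": [0, 0.04, 0], "jaw": 0.05}, {"dp": [-0.105, 0, 0.002], "turn": [0, 0.066, 0], "jaw": 0.05}, {"dp": [-0.135, 0, 0.0024], "turn": [0, 0.066, 0], "jaw": 0.05}, {"dp": [-0.15, 0, 0.0024], "turn": [0, 0.066, 0], "jaw": 0.05}, {"dp": [-0.158, 0, 0.0024], "turn": [0, 0.066, 0], "jaw": 0.05}, {"dp": [-0.158, 0.015, 0.0024], "turn": [0, 0.066, 0], "jaw": 0.05}, {"dp": [-0.158, 0.03, 0.0024], "turn": [0, 0.066, 0], "jaw": 0.05}, {"dp": [-0.158, 0.045, 0.0024], "turn": [0, 0.066, 0], "jaw": 0.05}, {"dp": [-0.158, 0.045, 0.0024], "turn": [0, 0.066, 0], "jaw": 0.05}, {"dp": [-0.158, 0.045, 0.0024], "turn": [0, 0.066, 0], "jaw": 0.05}], force=40)

```text
time: 13.57
tool_pos: [0.5444, 0.3236, 0.0424]
eef_rot: [-1.575, -0.003, -1.717]
force: [0.0, -0.4, 0.1]
finger_gap: 0.05
```

Run:
```python
from h import *
did([-.158,.045,.0024],.066)
st()
P,p=wristlook("w11",["beech_block_center"])
need([.546,.3256,.015],-8.3)
```

```text
cmd now [0.5461 0.3256 0.045 ] jaw deg -8.308098488546662
t 13.5667 tcp [0.5444 0.3236 0.0424] rpy [-1.575  -0.0031 -1.7172] gap 0.04995717507919346 F [ 0.0279 -0.3593  0.095 ]
t 13.5667 tcp [0.5444 0.3236 0.0424] rpy [-1.575  -0.0031 -1.7172]
beech_block_center 0.68 [300.3 162.6 348.8 288.8] ztop 0.03147580777348365 toprect [546.2635 325.8873  70.2651  26.0025  81.728 ]
dp [ 0.    0.03 -0.  ] turny -0.00014134528957421288
```

View pics/w11.png

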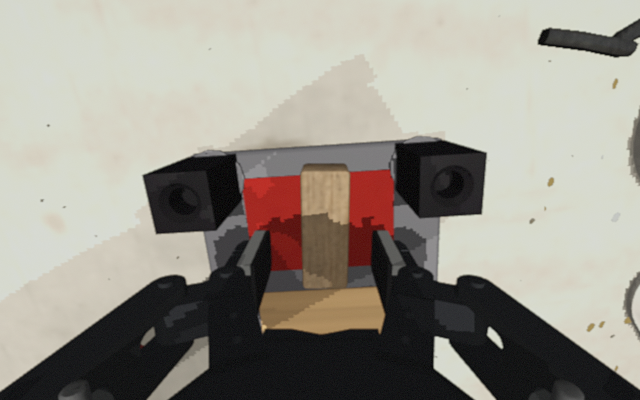

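Request:
step_arm(commands=[{"dp": [0, 0.012, 0], "turn": [0, 0, 0], "jaw": 0.05}, {"dp": [0, 0.022, 0], "turn": [0, 0, 0], "jaw": 0.05}, {"dp": [0, 0.029, 0], "turn": [0, 0, 0], "jaw": 0.05}, {"dp": [0, 0.029, 0], "turn": [0, 0, 0], "jaw": 0.05}, {"dp": [0, 0.029, 0], "turn": [0, 0, 0], "jaw": 0.05}, {"dp": [0, 0.029, 0], "turn": [0, 0, 0], "jaw": 0.05}, {"dp": [0, 0.029, 0], "turn": [0, 0, 0], "jaw": 0.015}, {"dp": [0, 0.029, 0], "turn": [0, 0, 0], "jaw": 0.015}, {"dp": [0, 0.029, 0], "turn": [0, 0, 0], "jaw": 0.015}, {"dp": [0, 0.029, 0], "turn": [0, 0, 0], "jaw": 0.015}, {"dp": [0, 0.029, 0], "turn": [0, 0, 0], "jaw": 0.015}, {"dp": [0, 0.029, 0], "turn": [0, 0, 0], "jaw": 0.015}, {"dp": [0, 0.029, 0], "turn": [0, 0, 0], "jaw": 0.015}], force=40)

```text
time: 14.75
tool_pos: [0.5467, 0.326, 0.0171]
eef_rot: [-1.57, 0.001, -1.716]
force: [-0.7, 0.3, 5.7]
finger_gap: 0.025
```

Run:
```python
from h import *
did([0,.029,0],0)
st()
P,p=wristlook("w12",["beech_block_center"])
need([.537,.2457,.025],-4.5)
```

```text
cmd now [0.5461 0.3256 0.016 ] jaw deg -8.308098488546662
t 14.75 tcp [0.5467 0.326  0.0171] rpy [-1.5696  0.0009 -1.7157] gap 0.024989522715889553 F [-0.672   0.2763  5.6939]
t 14.75 tcp [0.5467 0.326  0.0171] rpy [-1.5696  0.0009 -1.7157]
beech_block_center 0.76 [289.8 179.3 348.6 320.9] ztop 0.031484162588736875 toprect [546.0311 325.9105  70.2667  25.9217  81.807 ]
dp [ 0.0804 -0.009   0.0026] turny -0.06646385686535883
```

View pics/w12.png

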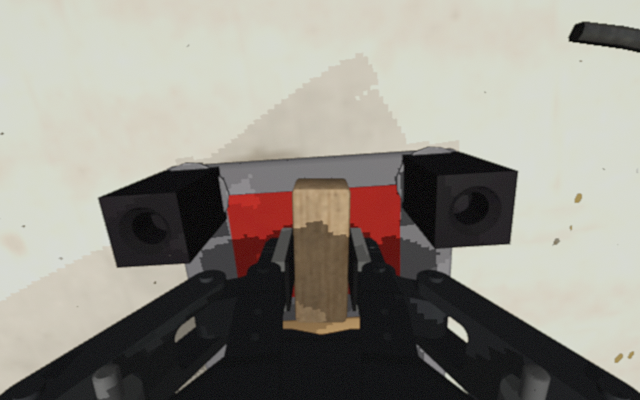

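Request:
step_arm(commands=[{"dp": [0, -0.02, 0], "turn": [0, 0, 0], "jaw": 0.015}, {"dp": [0, -0.04, 0], "turn": [0, 0, 0], "jaw": 0.015}, {"dp": [0.02, -0.05, 0.001], "turn": [0, -0.02, 0], "jaw": 0.015}, {"dp": [0.045, -0.05, 0.002], "turn": [0, -0.04, 0], "jaw": 0.015}, {"dp": [0.07, -0.05, 0.0026], "turn": [0, -0.066, 0], "jaw": 0.015}, {"dp": [0.0805, -0.045, 0.0026], "turn": [0, -0.066, 0], "jaw": 0.015}, {"dp": [0.0805, -0.03, 0.0026], "turn": [0, -0.066, 0], "jaw": 0.015}, {"dp": [0.0805, -0.015, 0.0026], "turn": [0, -0.066, 0], "jaw": 0.015}, {"dp": [0.0805, -0.009, 0.0026], "turn": [0, -0.066, 0], "jaw": 0.015}, {"dp": [0.0805, -0.009, 0.0026], "turn": [0, -0.066, 0], "jaw": 0.015}, {"dp": [0.0805, -0.009, 0.0026], "turn": [0, -0.066, 0], "jaw": 0.015}, {"dp": [0.0805, -0.009, 0.0026], "turn": [0, -0.066, 0], "jaw": 0.015}], force=40)

```text
time: 15.85
tool_pos: [0.5374, 0.246, 0.0258]
eef_rot: [-1.57, 0.0, -1.65]
force: [0.0, -0.5, 0.1]
finger_gap: 0.0254
```

Run:
```python
from h import *
did([.0805,-.009,.0026],-.066)
st()
P,p=wristlook("w13",["beech_block_center","wood_pad"])
st()
```

```text
cmd now [0.537  0.2456 0.025 ] jaw deg -4.526577040683222
t 15.85 tcp [0.5374 0.246  0.0258] rpy [-1.5702  0.0003 -1.6496] gap 0.02543137595949248 F [ 0.0149 -0.4832  0.1485]
t 15.85 tcp [0.5374 0.246  0.0258] rpy [-1.5702  0.0003 -1.6496]
beech_block_center 0.65 [289.2 178.  350.7 320.3] ztop 0.04008364367640552 toprect [536.7418 245.7156  71.1416  26.2865  85.5008]
wood_pad 0.6 [238.8 178.2 405.7 272.5] ztop 0.00956069962343209 toprect [537.3901 248.3225  90.9249  56.5171  -4.9553]
t 16.0 tcp [0.5377 0.246  0.0263] rpy [-1.5693  0.0007 -1.6496] gap 0.02490197710508446 F [0.129  0.365  0.5034]
```

View pics/w13.png

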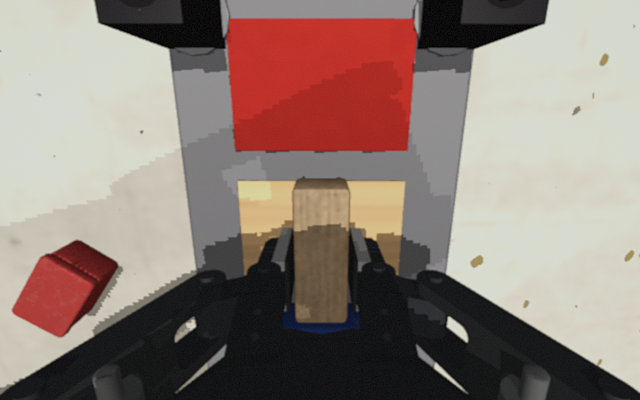

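Request:
step_arm(commands=[{"dp": [0, 0.004, 0], "turn": [0, 0, 0], "jaw": 0.015}, {"dp": [0, 0.0085, 0], "turn": [0, 0, 0], "jaw": 0.015}, {"dp": [0, 0.0085, 0], "turn": [0, 0, 0], "jaw": 0.015}, {"dp": [0, 0.0085, 0], "turn": [0, 0, 0], "jaw": 0.015}, {"dp": [0, 0.006, 0], "turn": [0, 0, 0], "jaw": 0.05}, {"dp": [0, 0.004, 0], "turn": [0, 0, 0], "jaw": 0.05}, {"dp": [0, 0.004, 0], "turn": [0, 0, 0], "jaw": 0.05}, {"dp": [0, 0.004, 0], "turn": [0, 0, 0], "jaw": 0.05}, {"dp": [0, -0.01, 0], "turn": [0, 0, 0], "jaw": 0.05}, {"dp": [0, -0.03, 0], "turn": [0, 0, 0], "jaw": 0.05}, {"dp": [0, -0.06, 0], "turn": [0, 0, 0], "jaw": 0.05}, {"dp": [0, -0.075, 0], "turn": [0, 0, 0], "jaw": 0.05}, {"dp": [0, -0.075, 0], "turn": [0, 0, 0], "jaw": 0.066}], force=40)

```text
time: 17.08
tool_pos: [0.5401, 0.2467, 0.1063]
eef_rot: [-1.562, 0.004, -1.65]
force: [0.4, 0.0, 0.3]
finger_gap: 0.0605
```

Run:
```python
from h import *
did([0,-.075,0],0)
st()
P,p=wristlook("w14",["blue_case_center","beech_block_center"])
need([.5038,-.0068,.1],-5)
need([.5038,-.0068,.0105],-5)
```

```text
cmd now [0.537  0.2456 0.1   ] jaw deg -4.526577040683222
t 17.0833 tcp [0.5401 0.2467 0.1063] rpy [-1.5623  0.0037 -1.6497] gap 0.060481188633201725 F [0.3799 0.035  0.3324]
t 17.0833 tcp [0.5401 0.2467 0.1063] rpy [-1.5623  0.0037 -1.6497]
blue_case_center 0.89 [281.7 245.2 350.9 330.2] ztop 0.03347456786625143 toprect [532.5502 195.8864 125.1546  49.849   85.6076]
beech_block_center 0.97 [296.2 153.4 332.3 243.3] ztop 0.03142838616166249 toprect [536.564  245.9295  69.8288  25.9629  85.9966]
dp [ 0.2542  0.     -0.0132] turny 0.008262789394613002
dp [ 0.2542  0.0895 -0.0132] turny 0.008262789394613002
```

View pics/w14.png

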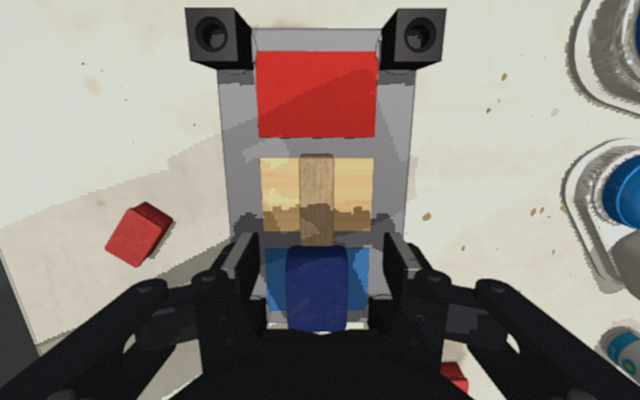

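Request:
step_arm(commands=[{"dp": [0.04, 0, -0.002], "turn": [0, 0.008, 0], "jaw": 0.066}, {"dp": [0.08, 0, -0.004], "turn": [0, 0.008, 0], "jaw": 0.066}, {"dp": [0.12, 0, -0.006], "turn": [0, 0.008, 0], "jaw": 0.066}, {"dp": [0.16, 0, -0.008], "turn": [0, 0.008, 0], "jaw": 0.066}, {"dp": [0.195, 0, -0.01], "turn": [0, 0.008, 0], "jaw": 0.066}, {"dp": [0.225, 0, -0.012], "turn": [0, 0.008, 0], "jaw": 0.066}, {"dp": [0.245, 0, -0.0132], "turn": [0, 0.008, 0], "jaw": 0.066}, {"dp": [0.2542, 0, -0.0132], "turn": [0, 0.008, 0], "jaw": 0.066}, {"dp": [0.2542, 0.015, -0.0132], "turn": [0, 0.008, 0], "jaw": 0.066}, {"dp": [0.2542, 0.03, -0.0132], "turn": [0, 0.008, 0], "jaw": 0.066}, {"dp": [0.2542, 0.04, -0.0132], "turn": [0, 0.008, 0], "jaw": 0.066}, {"dp": [0.2542, 0.04, -0.0132], "turn": [0, 0.008, 0], "jaw": 0.066}], force=40)

```text
time: 18.23
tool_pos: [0.5011, -0.006, 0.0567]
eef_rot: [-1.578, 0.0, -1.657]
force: [-1.2, 0.0, 0.1]
finger_gap: 0.0661
```

Run:
```python
from h import *
did([.2542,.04,-.0132],.008)
st()
P,p=wristlook("w15",["rivet_tin_center"])
need([.5038,-.0068,.0105],-5)
```

```text
cmd now [ 0.5038 -0.0068  0.06  ] jaw deg -4.984943276787888
t 18.2333 tcp [ 0.5011 -0.006   0.0567] rpy [-1.5777  0.0004 -1.6573] gap 0.06607029154880448 F [-1.2293  0.0157  0.0636]
t 18.2333 tcp [ 0.5011 -0.006   0.0567] rpy [-1.5777  0.0004 -1.6573]
rivet_tin_center 0.88 [290.4 167.4 364.2 281.2] ztop 0.03569172949437821 toprect [503.8201  -6.8406  60.2427  42.0995  84.8325]
rivet_tin_center 0.87 [501.2  85.8 611.1 147.6] ztop 0.024383432772704952 toprect [640.9056  45.6143  45.682   30.7629  -1.5305]
dp [0.     0.0495 0.    ] turny 0.00026278939461299444
```

View pics/w15.png

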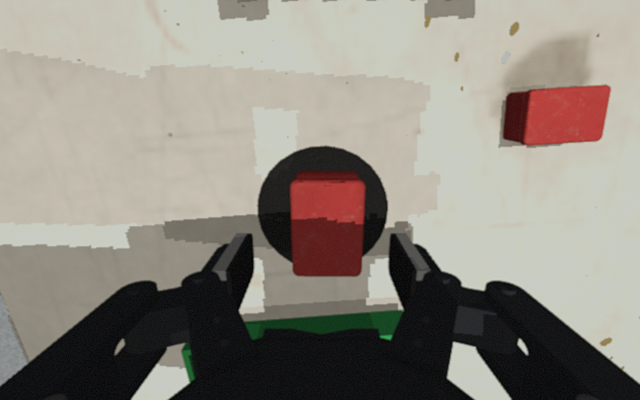

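Request:
step_arm(commands=[{"dp": [0, 0.015, 0], "turn": [0, 0, 0], "jaw": 0.066}, {"dp": [0, 0.03, 0], "turn": [0, 0, 0], "jaw": 0.066}, {"dp": [0, 0.043, 0], "turn": [0, 0, 0], "jaw": 0.066}, {"dp": [0, 0.0495, 0], "turn": [0, 0, 0], "jaw": 0.066}, {"dp": [0, 0.0495, 0], "turn": [0, 0, 0], "jaw": 0.066}, {"dp": [0, 0.0495, 0], "turn": [0, 0, 0], "jaw": 0.066}, {"dp": [0, 0.0495, 0], "turn": [0, 0, 0], "jaw": 0.066}, {"dp": [0, 0.0495, 0], "turn": [0, 0, 0], "jaw": 0.03}, {"dp": [0, 0.0495, 0], "turn": [0, 0, 0], "jaw": 0.03}, {"dp": [0, 0.0495, 0], "turn": [0, 0, 0], "jaw": 0.03}, {"dp": [0, 0.0495, 0], "turn": [0, 0, 0], "jaw": 0.03}, {"dp": [0, 0.0495, 0], "turn": [0, 0, 0], "jaw": 0.03}, {"dp": [0, 0.0495, 0], "turn": [0, 0, 0], "jaw": 0.03}, {"dp": [0, 0.0495, 0], "turn": [0, 0, 0], "jaw": 0.03}], force=40)

```text
time: 19.5
tool_pos: [0.5048, -0.0069, 0.012]
eef_rot: [-1.569, -0.0, -1.658]
force: [-1.1, 1.1, 6.0]
finger_gap: 0.0412
```

Run:
```python
from h import *
did([0,.0495,0],0)
st()
P,p=wristlook("w16",["rivet_tin_center"])
need([.5428,.3235,.11],-4.5)
need([.5428,.3235,.027],-4.5)
```

```text
cmd now [ 0.5038 -0.0068  0.0105] jaw deg -4.984943276787888
t 19.5 tcp [ 0.5048 -0.0069  0.012 ] rpy [-1.569  -0.     -1.6578] gap 0.04115545562147329 F [-1.1409  1.0912  6.0053]
t 19.5 tcp [ 0.5048 -0.0069  0.012 ] rpy [-1.569  -0.     -1.6578]
rivet_tin_center 0.89 [545.6  79.3 640.  158.4] ztop 0.024283154573554094 toprect [631.0189  45.9519  30.4866  26.4967  88.7685]
rivet_tin_center 0.73 [270.8 189.  370.2 330.9] ztop 0.03571022618164141 toprect [504.1571  -7.1568  61.2131  42.0409  84.9262]
rivet_tin_center 0.6 [233.2 154.8 397.3 257.3] ztop 0.0015676516088844183 toprect [500.4168  12.1937  88.9122  51.7815   1.497 ]
dp [-0.3324 -0.0995  0.0102] turny -0.008463856865358776
dp [-0.3324 -0.0165  0.0102] turny -0.008463856865358776
```

Request:
step_arm(commands=[{"dp": [0, -0.025, 0], "turn": [0, 0, 0], "jaw": 0.03}, {"dp": [0, -0.06, 0], "turn": [0, 0, 0], "jaw": 0.03}, {"dp": [-0.01, -0.09, 0], "turn": [0, 0, 0], "jaw": 0.03}, {"dp": [-0.04, -0.1, 0.001], "turn": [0, 0, 0], "jaw": 0.03}, {"dp": [-0.08, -0.1, 0.002], "turn": [0, -0.008, 0], "jaw": 0.03}, {"dp": [-0.12, -0.1, 0.003], "turn": [0, -0.008, 0], "jaw": 0.03}, {"dp": [-0.16, -0.1, 0.004], "turn": [0, -0.008, 0], "jaw": 0.03}, {"dp": [-0.2, -0.1, 0.005], "turn": [0, -0.008, 0], "jaw": 0.03}, {"dp": [-0.24, -0.1, 0.007], "turn": [0, -0.008, 0], "jaw": 0.03}, {"dp": [-0.28, -0.1, 0.009], "turn": [0, -0.008, 0], "jaw": 0.03}, {"dp": [-0.31, -0.1, 0.01], "turn": [0, -0.008, 0], "jaw": 0.03}, {"dp": [-0.328, -0.1, 0.0102], "turn": [0, -0.008, 0], "jaw": 0.03}, {"dp": [-0.3324, -0.09, 0.0102], "turn": [0, -0.008, 0], "jaw": 0.03}, {"dp": [-0.3324, -0.07, 0.0102], "turn": [0, -0.008, 0], "jaw": 0.03}, {"dp": [-0.3324, -0.05, 0.0102], "turn": [0, -0.008, 0], "jaw": 0.03}, {"dp": [-0.3324, -0.03, 0.0102], "turn": [0, -0.008, 0], "jaw": 0.03}, {"dp": [-0.3324, -0.02, 0.0102], "turn": [0, -0.008, 0], "jaw": 0.03}, {"dp": [-0.3324, -0.0165, 0.0102], "turn": [0, -0.008, 0], "jaw": 0.03}, {"dp": [-0.3324, -0.0165, 0.0102], "turn": [0, -0.008, 0], "jaw": 0.03}, {"dp": [-0.3324, -0.0165, 0.0102], "turn": [0, -0.008, 0], "jaw": 0.03}], force=40)

```text
time: 21.27
tool_pos: [0.5434, 0.3231, 0.028]
eef_rot: [-1.57, 0.0, -1.65]
force: [0.6, 0.2, -0.2]
finger_gap: 0.0415
```

Run:
```python
from h import *
did([-.3324,-.0165,.0102],-.008)
st()
P,p=wristlook("w17",["rivet_tin_center","red_pad"])
st()
```

```text
cmd now [0.5428 0.3235 0.027 ] jaw deg -4.526577040683222
t 21.2667 tcp [0.5434 0.3231 0.028 ] rpy [-1.57    0.0003 -1.6505] gap 0.04152403872793215 F [ 0.6365  0.2071 -0.1644]
t 21.2667 tcp [0.5434 0.3231 0.028 ] rpy [-1.57    0.0003 -1.6505]
rivet_tin_center 0.65 [272.5 188.  372.9 328.4] ztop 0.05167851875896303 toprect [542.9258 323.0547  61.0998  41.8375  84.8416]
red_pad 0.57 [239.5 178.3 400.4 249.9] ztop 0.009540755228343495 toprect [543.7971 333.999   91.049   41.1794  -4.7469]
t 21.4167 tcp [0.544  0.3238 0.029 ] rpy [-1.5684  0.0014 -1.65  ] gap 0.04134483689906637 F [ 0.118   0.5409 -0.93  ]
```

View pics/w17.png

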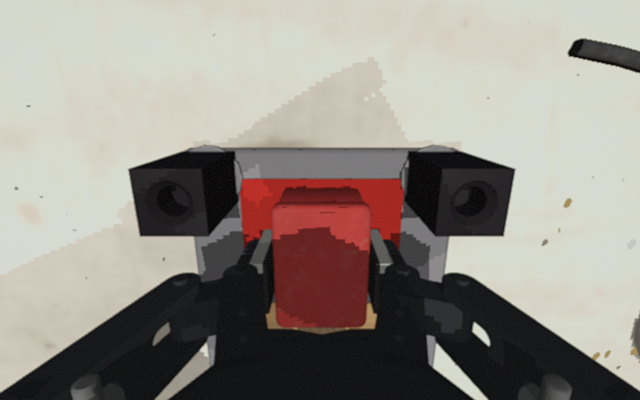

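Request:
step_arm(commands=[{"dp": [0, 0.004, 0], "turn": [0, 0, 0], "jaw": 0.03}, {"dp": [0, 0.008, 0], "turn": [0, 0, 0], "jaw": 0.03}, {"dp": [0, 0.008, 0], "turn": [0, 0, 0], "jaw": 0.03}, {"dp": [0, 0.008, 0], "turn": [0, 0, 0], "jaw": 0.03}, {"dp": [0, 0.006, 0], "turn": [0, 0, 0], "jaw": 0.065}, {"dp": [0, 0.004, 0], "turn": [0, 0, 0], "jaw": 0.065}, {"dp": [0, 0.004, 0], "turn": [0, 0, 0], "jaw": 0.065}, {"dp": [0, 0.004, 0], "turn": [0, 0, 0], "jaw": 0.065}, {"dp": [0, -0.01, 0], "turn": [0, 0, 0], "jaw": 0.065}, {"dp": [0, -0.04, 0], "turn": [0, 0, 0], "jaw": 0.065}, {"dp": [0, -0.08, 0], "turn": [0, 0, 0], "jaw": 0.065}, {"dp": [0.03, -0.12, 0], "turn": [0, 0, 0], "jaw": 0.065}, {"dp": [0.06, -0.16, 0], "turn": [0, 0, 0], "jaw": 0.065}, {"dp": [0.06, -0.18, 0], "turn": [0, 0, 0], "jaw": 0.065}, {"dp": [0.06, -0.18, 0], "turn": [0, 0, 0], "jaw": 0.065}, {"dp": [0.06, -0.18, 0], "turn": [0, 0, 0], "jaw": 0.065}], force=40)

```text
time: 22.75
tool_pos: [0.5398, 0.2637, 0.2121]
eef_rot: [-1.564, 0.003, -1.651]
force: [-0.1, 0.9, -0.2]
finger_gap: 0.0653
```

Run:
```python
from h import *
did([.06,-.18,0],0)
st()
P,p=wristlook("w18",["rivet_tin_center","beech_block_center","blue_case_center","bottom_board"])
np.save("pics/w18P.npy",P)
```

```text
cmd now [0.5381 0.2637 0.207 ] jaw deg -4.526577040683222
t 22.75 tcp [0.5398 0.2637 0.2121] rpy [-1.5641  0.0033 -1.6509] gap 0.06525714643297886 F [-0.0633  0.9095 -0.1652]
t 22.75 tcp [0.5398 0.2637 0.2121] rpy [-1.5641  0.0033 -1.6509]
rivet_tin_center 0.73 [172.3 188.4 214.9 237.1] ztop 0.024553819326599113 toprect [388.4243 225.8115  45.145   30.1902  49.1709]
rivet_tin_center 0.58 [297.8  84.3 343.3 147.2] ztop 0.0437054613433428 toprect [542.5252 323.4433  58.8543  41.9096  85.6592]
rivet_tin_center 0.42 [392.3 310.8 404.1 327.1] ztop 0.015111666854674244 toprect [620.0963  52.6217  21.5269   6.7788  67.7972]
beech_block_center 0.77 [307.7 153.3 330.7 216.9] ztop 0.031372557798608314 toprect [536.3471 246.337   69.1211  25.8496  85.6858]
blue_case_center 0.68 [293.  217.3 342.9 281.5] ztop 0.03348046620643033 toprect [530.1243 168.2807  70.2643  49.938   85.734 ]
bottom_board 0.57 [236.6  59.4 401.7 303.3] ztop 0.05478587542872965 toprect [536.4101 245.1765 248.9416 148.5762  85.406 ]
```

View pics/w18.png

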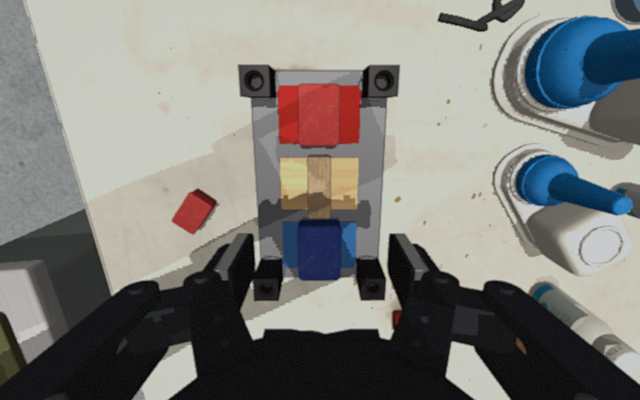

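All three parts are flat and centred to about 1 mm. Next I'll look at the tray.

Run:
```python
from h import *
need([.48,-.205,.215],0.9)
```

```text
dp [ 0.4718 -0.008  -0.0209] turny -0.0947116364730527
```

Request:
step_arm(commands=[{"dp": [0.04, -0.008, -0.002], "turn": [0, -0.02, 0], "jaw": 0.05}, {"dp": [0.08, -0.008, -0.004], "turn": [0, -0.04, 0], "jaw": 0.05}, {"dp": [0.12, -0.008, -0.006], "turn": [0, -0.06, 0], "jaw": 0.05}, {"dp": [0.16, -0.008, -0.008], "turn": [0, -0.08, 0], "jaw": 0.05}, {"dp": [0.2, -0.008, -0.01], "turn": [0, -0.095, 0], "jaw": 0.05}, {"dp": [0.24, -0.008, -0.012], "turn": [0, -0.095, 0], "jaw": 0.05}, {"dp": [0.28, -0.008, -0.014], "turn": [0, -0.095, 0], "jaw": 0.05}, {"dp": [0.32, -0.008, -0.016], "turn": [0, -0.095, 0], "jaw": 0.05}, {"dp": [0.36, -0.008, -0.018], "turn": [0, -0.095, 0], "jaw": 0.05}, {"dp": [0.4, -0.008, -0.02], "turn": [0, -0.095, 0], "jaw": 0.05}, {"dp": [0.435, -0.008, -0.021], "turn": [0, -0.095, 0], "jaw": 0.05}, {"dp": [0.46, -0.008, -0.021], "turn": [0, -0.095, 0], "jaw": 0.05}, {"dp": [0.472, -0.008, -0.021], "turn": [0, -0.095, 0], "jaw": 0.05}, {"dp": [0.472, -0.008, -0.021], "turn": [0, -0.095, 0], "jaw": 0.05}, {"dp": [0.472, -0.008, -0.021], "turn": [0, -0.095, 0], "jaw": 0.05}], force=40)

```text
time: 24.25
tool_pos: [0.4797, -0.2047, 0.2143]
eef_rot: [-1.572, 0.002, -1.555]
force: [-0.0, 0.1, 0.0]
finger_gap: 0.05
```

Run:
```python
from h import *
did([.472,-.008,-.021],-.095)
st()
P,p=wristlook("w19",["tray_grip"])
m=(P[...,2]>.066)&(P[...,2]<.078)&(abs(P[...,0]-.48)<.06)&(abs(P[...,1]+.207)<.1)
q=P[m];print("handle top",len(q),np.median(q[:,2]),rect(q),q.mean(0))
```

```text
cmd now [ 0.4799 -0.2052  0.215 ] jaw deg 0.9165220130595912
t 24.25 tcp [ 0.4797 -0.2047  0.2143] rpy [-1.5725  0.0018 -1.5554] gap 0.04996757616152642 F [-0.0352  0.1253  0.0458]
t 24.25 tcp [ 0.4797 -0.2047  0.2143] rpy [-1.5725  0.0018 -1.5554]
tray_grip 0.95 [243.9  45.9 396.  277.2] ztop 0.015871557037865136 toprect [ 477.2973 -207.0067  250.3507  150.5663  -89.6116]
handle top 1463 0.07120454958868477 [ 477.4709 -206.3163   98.8948   13.9135  -89.5501] [ 0.4772 -0.2043  0.0711]
```

View pics/w19.png

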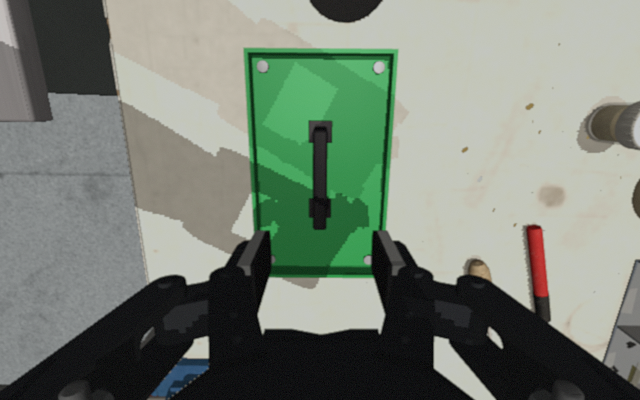

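Run:
```python
from h import *
need([.4774,-.2067,.047],0.42)
```

```text
dp [ 0.0015  0.168  -0.0025] turny 0.008665943936520204
```

Request:
step_arm(commands=[{"dp": [0.0015, 0.03, -0.0025], "turn": [0, 0.009, 0], "jaw": 0.05}, {"dp": [0.0015, 0.06, -0.0025], "turn": [0, 0.009, 0], "jaw": 0.05}, {"dp": [0.0015, 0.09, -0.0025], "turn": [0, 0.009, 0], "jaw": 0.05}, {"dp": [0.0015, 0.115, -0.0025], "turn": [0, 0.009, 0], "jaw": 0.05}, {"dp": [0.0015, 0.135, -0.0025], "turn": [0, 0.009, 0], "jaw": 0.05}, {"dp": [0.0015, 0.15, -0.0025], "turn": [0, 0.009, 0], "jaw": 0.05}, {"dp": [0.0015, 0.16, -0.0025], "turn": [0, 0.009, 0], "jaw": 0.05}, {"dp": [0.0015, 0.168, -0.0025], "turn": [0, 0.009, 0], "jaw": 0.05}, {"dp": [0.0015, 0.168, -0.0025], "turn": [0, 0.009, 0], "jaw": 0.05}, {"dp": [0.0015, 0.168, -0.0025], "turn": [0, 0.009, 0], "jaw": 0.05}, {"dp": [0.0015, 0.168, -0.0025], "turn": [0, 0.009, 0], "jaw": 0.05}, {"dp": [0.0015, 0.168, -0.0025], "turn": [0, 0.009, 0], "jaw": 0.05}, {"dp": [0.0015, 0.168, -0.0025], "turn": [0, 0.009, 0], "jaw": 0.005}, {"dp": [0.0015, 0.168, -0.0025], "turn": [0, 0.009, 0], "jaw": 0.005}, {"dp": [0.0015, 0.168, -0.0025], "turn": [0, 0.009, 0], "jaw": 0.005}, {"dp": [0.0015, 0.168, -0.0025], "turn": [0, 0.009, 0], "jaw": 0.005}, {"dp": [0.0015, 0.168, -0.0025], "turn": [0, 0.009, 0], "jaw": 0.005}, {"dp": [0.0015, 0.168, -0.0025], "turn": [0, 0.009, 0], "jaw": 0.005}, {"dp": [0.0015, 0.168, -0.0025], "turn": [0, 0.009, 0], "jaw": 0.005}, {"dp": [0.0015, 0.168, -0.0025], "turn": [0, 0.009, 0], "jaw": 0.005}], force=80)

```text
time: 26.02
tool_pos: [0.4777, -0.207, 0.048]
eef_rot: [-1.57, -0.0, -1.564]
force: [-1.9, 0.2, 5.4]
finger_gap: 0.0124
```

Run:
```python
from h import *
did([.0015,.168,-.0025],.009)
P,p=wristlook("w20",["tray_grip"])
st()
```

```text
cmd now [ 0.4774 -0.2067  0.047 ] jaw deg 0.40085999744185585
t 26.0167 tcp [ 0.4777 -0.207   0.048 ] rpy [-1.5705 -0.0005 -1.5638]
tray_grip 0.74 [149.6   0.  487.6 334.7] ztop 0.03474644810681919 toprect [ 477.0371 -181.5431  187.0409  150.991   -89.661 ]
t 26.1167 tcp [ 0.4777 -0.207   0.048 ] rpy [-1.5706 -0.0004 -1.5638] gap 0.012613139584556817 F [-1.7789  0.2879  6.2632]
```

View pics/w20.png

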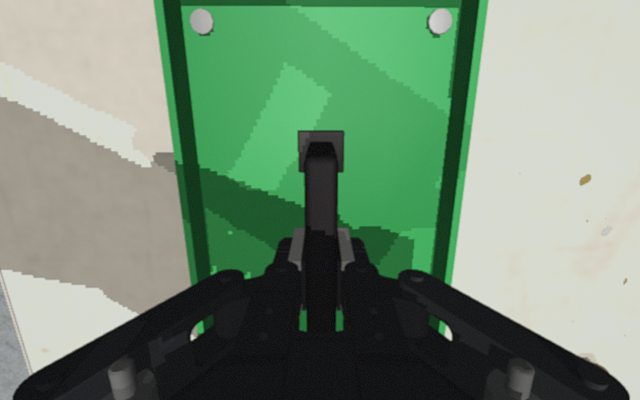

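Run:
```python
from h import *
need([.5367,.2455,.135],-4.55)
```

```text
dp [-0.4518 -0.088   0.0624] turny 0.08640880776063842
```

Request:
step_arm(commands=[{"dp": [0, -0.01, 0], "turn": [0, 0, 0], "jaw": 0.005}, {"dp": [0, -0.03, 0], "turn": [0, 0, 0], "jaw": 0.005}, {"dp": [0, -0.06, 0], "turn": [0, 0, 0], "jaw": 0.005}, {"dp": [0, -0.08, 0], "turn": [0, 0, 0], "jaw": 0.005}, {"dp": [0, -0.088, 0], "turn": [0, 0, 0], "jaw": 0.005}, {"dp": [0, -0.088, 0], "turn": [0, 0, 0], "jaw": 0.005}, {"dp": [0, -0.088, 0], "turn": [0, 0, 0], "jaw": 0.005}, {"dp": [0, -0.088, 0], "turn": [0, 0, 0], "jaw": 0.005}], force=80)

```text
time: 26.78
tool_pos: [0.4762, -0.206, 0.1332]
eef_rot: [-1.574, 0.002, -1.564]
force: [-0.5, 1.2, -1.9]
finger_gap: 0.0123
```

Run:
```python
from h import *
did([0,-.088,0],0)
P,p=wristlook("w21",["tray_grip"])
st()
need([.5367,.2455,.135],-4.55)
```

```text
cmd now [ 0.4774 -0.2067  0.135 ] jaw deg 0.40085999744185585
t 26.7833 tcp [ 0.4762 -0.206   0.1332] rpy [-1.5739  0.0018 -1.5639]
tray_grip 0.95 [150.6   0.  488.9 336.3] ztop 0.12014244464011715 toprect [ 475.5734 -181.2354  188.8432  151.5698  -89.6504]
t 26.8833 tcp [ 0.4762 -0.2061  0.1331] rpy [-1.5741  0.002  -1.5638] gap 0.012424686198956753 F [ 0.0781 -0.4058 -2.3891]
dp [-0.4518  0.      0.0624] turny 0.08640880776063842
```

View pics/w21.png

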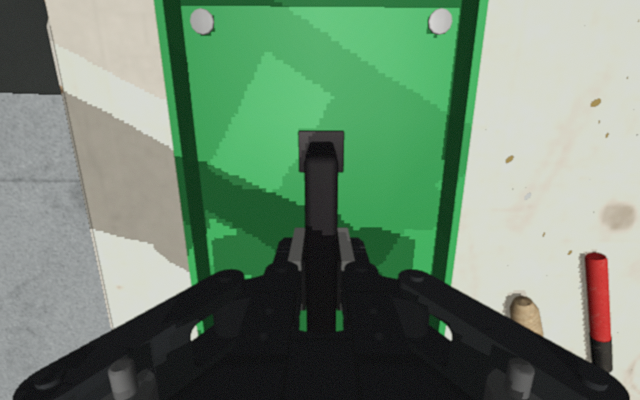

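The tray hangs rigidly in the grip. I'll carry it over the board.

Request:
step_arm(commands=[{"dp": [-0.015, 0, 0.002], "turn": [0, 0.003, 0], "jaw": 0.005}, {"dp": [-0.04, 0, 0.006], "turn": [0, 0.008, 0], "jaw": 0.005}, {"dp": [-0.07, 0, 0.01], "turn": [0, 0.014, 0], "jaw": 0.005}, {"dp": [-0.105, 0, 0.015], "turn": [0, 0.02, 0], "jaw": 0.005}, {"dp": [-0.14, 0, 0.02], "turn": [0, 0.027, 0], "jaw": 0.005}, {"dp": [-0.175, 0, 0.025], "turn": [0, 0.034, 0], "jaw": 0.005}, {"dp": [-0.21, 0, 0.03], "turn": [0, 0.04, 0], "jaw": 0.005}, {"dp": [-0.245, 0, 0.035], "turn": [0, 0.047, 0], "jaw": 0.005}, {"dp": [-0.28, 0, 0.04], "turn": [0, 0.054, 0], "jaw": 0.005}, {"dp": [-0.315, 0, 0.045], "turn": [0, 0.06, 0], "jaw": 0.005}, {"dp": [-0.35, 0, 0.05], "turn": [0, 0.067, 0], "jaw": 0.005}, {"dp": [-0.385, 0, 0.055], "turn": [0, 0.074, 0], "jaw": 0.005}, {"dp": [-0.415, 0, 0.059], "turn": [0, 0.08, 0], "jaw": 0.005}, {"dp": [-0.435, 0, 0.061], "turn": [0, 0.086, 0], "jaw": 0.005}, {"dp": [-0.447, 0, 0.0624], "turn": [0, 0.086, 0], "jaw": 0.005}, {"dp": [-0.4518, 0, 0.0624], "turn": [0, 0.086, 0], "jaw": 0.005}, {"dp": [-0.4518, 0, 0.0624], "turn": [0, 0.086, 0], "jaw": 0.005}, {"dp": [-0.4518, 0, 0.0624], "turn": [0, 0.086, 0], "jaw": 0.005}, {"dp": [-0.4518, 0, 0.0624], "turn": [0, 0.086, 0], "jaw": 0.005}, {"dp": [-0.4518, 0, 0.0624], "turn": [0, 0.086, 0], "jaw": 0.005}], force=80)

```text
time: 28.55
tool_pos: [0.5367, 0.2443, 0.1353]
eef_rot: [-1.571, -0.0, -1.651]
force: [0.2, -0.4, -2.3]
finger_gap: 0.0123
```

Run:
```python
from h import *
did([-.4518,0,.0624],.086)
P,p=wristlook("w22",["tray_grip"])
for cam in ["scene","side"]:
    c=calibration(cam);p,d=grab_frame(cam);cv2.imwrite(f"pics/{cam}22.png",cv2.resize(p[100:350,100:440],None,fx=2.2,fy=2.2))
    P=cloud(d,c)
    for k in trace(cam,"tray_grip")[:1]:
        q=P[k["pixels"]];q=q[~np.isnan(q[:,0])]
        print(cam,k["score"],rect(q[(q[:,2]>.08)&(q[:,2]<.14)]),np.percentile(q[:,2],[1,50,99]))
for i in range(3): st();grab_frame("wrist")
```

```text
cmd now [0.5367 0.2455 0.135 ] jaw deg -4.526577040683222
t 28.55 tcp [0.5367 0.2443 0.1353] rpy [-1.5709 -0.0003 -1.6513]
tray_grip 0.86 [151.5   0.  487.1 334.6] ztop 0.12195916069122367 toprect [538.0187 269.0309 189.2085 151.3633  85.2964]
scene 0.66 [537.9167 242.1165 253.2699 154.1062  85.5502] [0.0623 0.1039 0.1578]
t 28.85 tcp [0.5368 0.2452 0.1354] rpy [-1.5706  0.     -1.6502] gap 0.012514696300306905 F [-0.3073  0.073  -2.9001]
t 28.9 tcp [0.5368 0.2453 0.1355] rpy [-1.5706  0.0001 -1.6501] gap 0.012774045527963598 F [ 0.3263 -0.0154 -2.3678]
t 28.95 tcp [0.5367 0.2454 0.1354] rpy [-1.5707  0.0001 -1.6499] gap 0.012636282825103408 F [ 0.1743  0.3375 -2.9874]
```

View pics/side22.png

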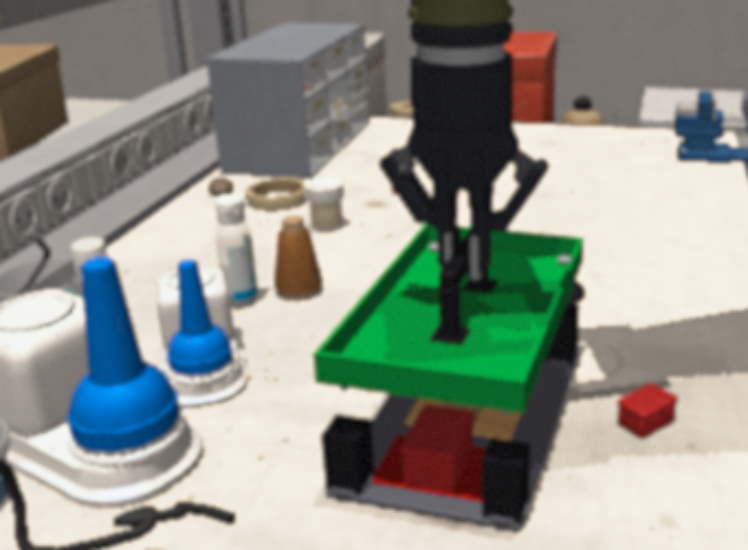

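View pics/scene22.png

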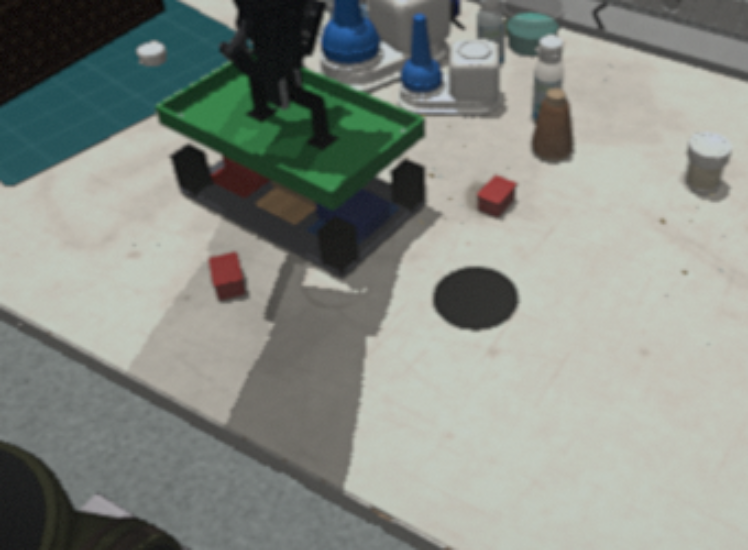

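View pics/w22.png

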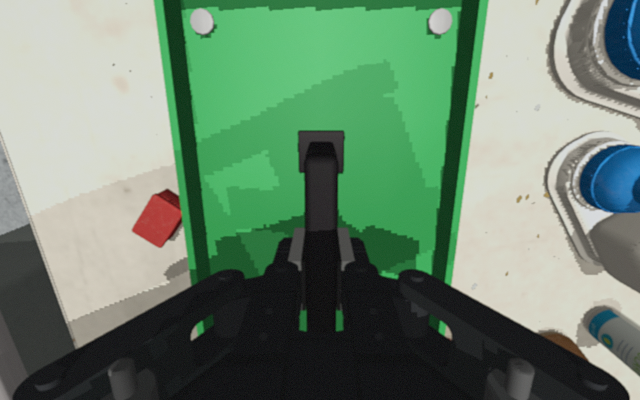

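Run:
```python
from h import *
a=np.radians(-4.5);c0=np.array([.5367,.2455]);X=np.array([np.cos(a),np.sin(a)]);Y=np.array([-np.sin(a),np.cos(a)])
for t in ["w1","w14","w18","w17"]:
    f=np.load(f"pics/{t}.npz");P=cloud(f["d"],dict(camera_matrix=f["K"],pose=f["pose"]))
    cs=[]
    for sx,sy in [(-1,-1),(-1,1),(1,-1),(1,1)]:
        e=c0+X*sx*.06+Y*sy*.11
        m=(abs(P[...,2]-.0555)<.004)&(np.hypot(P[...,0]-e[0],P[...,1]-e[1])<.024)
        q=P[m]
        if len(q)>40:
            r=rect(q); cs.append((sx,sy,r[:4],len(q)))
            print(t,sx,sy,len(q),r,"exp",e*1000)
    if len(cs)==4: print(t,"centre",np.mean([k[2][:2] for k in cs],0))
# tray rivets
P,p=wristlook("w23")
g=cv2.cvtColor(p,cv2.COLOR_BGR2HSV);m=(g[...,1]<60)&(g[...,2]>120);m[60:]=0;m[:,:185]=0;m[:,460:]=0
n,l,s,ce=cv2.connectedComponentsWithStats(m.astype(np.uint8))
for i in range(1,n):
    if s[i,4]>100:
        q=P[l==i];q=q[~np.isnan(q[:,0])]
        print("rivet",ce[i],s[i],np.median(q,0))
for sx in (-1,1):print("socket +y",c0+X*sx*.06+Y*.11)
st()
```

```text
w1 -1 -1 343 [467.8972 141.3291  28.1993  28.0555  85.5775] exp [468.2545 140.5466]
w1 -1 1 503 [485.5164 359.77    28.1857  27.5548  -5.0385] exp [485.5155 359.8685]
w1 1 -1 342 [587.4011 131.9501  28.0559  27.6191  -3.9531] exp [587.8845 131.1315]
w1 1 1 530 [605.0789 350.2479  28.2234  27.9898  -4.7564] exp [605.1455 350.4534]
w1 centre [536.4734 245.8243]
w14 -1 1 2362 [485.9025 360.0007  28.7559  28.4486  -4.602 ] exp [485.5155 359.8685]
w14 1 -1 58 [579.7691 144.9531   7.153    4.0617  -8.5089] exp [587.8845 131.1315]
w14 1 1 2294 [605.5634 350.1673  29.0224  28.1574  -4.8065] exp [605.1455 350.4534]
w18 -1 -1 526 [467.9226 141.2651  28.8429  28.5005  85.6555] exp [468.2545 140.5466]
w18 -1 1 865 [485.5144 360.0196  28.682   27.9857  -4.6724] exp [485.5155 359.8685]
w18 1 -1 538 [587.5441 130.9988  29.5485  28.2764  85.4988] exp [587.8845 131.1315]
w18 1 1 858 [605.1307 350.4429  28.5491  28.0781  -4.61  ] exp [605.1455 350.4534]
w18 centre [536.5279 245.6816]
w17 -1 1 4482 [485.8765 360.0072  29.3482  28.438   -4.7891] exp [485.5155 359.8685]
w17 1 1 4461 [605.684  350.4315  29.4201  28.4041  -4.1302] exp [605.1455 350.4534]
t 29.0 tcp [0.5367 0.2454 0.1354] rpy [-1.5707 -0.     -1.6499]
rivet [201.4927  20.7265] [190   8  24  26 479] [0.4854 0.3597 0.1068]
rivet [439.8706  20.8601] [428   8  24  26 479] [0.6046 0.3503 0.1067]
socket +y [0.4855 0.3599]
socket +y [0.6051 0.3505]
t 29.05 tcp [0.5367 0.2455 0.1353] rpy [-1.5708 -0.     -1.6498] gap 0.012884168428553769 F [-0.1727  0.7993 -2.3292]
```

The pin heads line up with the sockets within about 0.5 mm, so I'll lower it.

Request:
step_arm(commands=[{"dp": [0, 0.008, 0.0003], "turn": [0, 0, 0], "jaw": 0.005}, {"dp": [0, 0.016, 0.0003], "turn": [0, 0, 0], "jaw": 0.005}, {"dp": [0, 0.022, 0.0003], "turn": [0, 0, 0], "jaw": 0.005}, {"dp": [0, 0.026, 0.0003], "turn": [0, 0, 0], "jaw": 0.005}, {"dp": [0, 0.029, 0.0003], "turn": [0, 0, 0], "jaw": 0.005}, {"dp": [0, 0.032, 0.0003], "turn": [0, 0, 0], "jaw": 0.005}, {"dp": [0, 0.034, 0.0003], "turn": [0, 0, 0], "jaw": 0.005}, {"dp": [0, 0.036, 0.0003], "turn": [0, 0, 0], "jaw": 0.005}, {"dp": [0, 0.038, 0.0003], "turn": [0, 0, 0], "jaw": 0.005}, {"dp": [0, 0.038, 0.0003], "turn": [0, 0, 0], "jaw": 0.005}, {"dp": [0, 0.038, 0.0003], "turn": [0, 0, 0], "jaw": 0.005}], force=80)

```text
time: 29.97
tool_pos: [0.537, 0.2455, 0.0974]
eef_rot: [-1.571, 0.0, -1.65]
force: [0.5, -0.6, -2.5]
finger_gap: 0.0126
```

Run:
```python
from h import *
did([0,.038,.0003],0)
st()
p,d=grab_frame("side");cv2.imwrite("pics/side24.png",cv2.resize(p[190:350,210:400],None,fx=3,fy=3,interpolation=cv2.INTER_CUBIC))
st()
```

```text
cmd now [0.537  0.2455 0.097 ] jaw deg -4.526577040683222
t 29.9667 tcp [0.537  0.2455 0.0974] rpy [-1.5708  0.     -1.6498] gap 0.012620514681991393 F [ 0.4924 -0.6053 -2.5027]
t 30.0167 tcp [0.5371 0.2455 0.0975] rpy [-1.5705  0.0002 -1.6498] gap 0.01225222033244754 F [ 0.2524  0.3929 -1.8252]
```

View pics/side24.png

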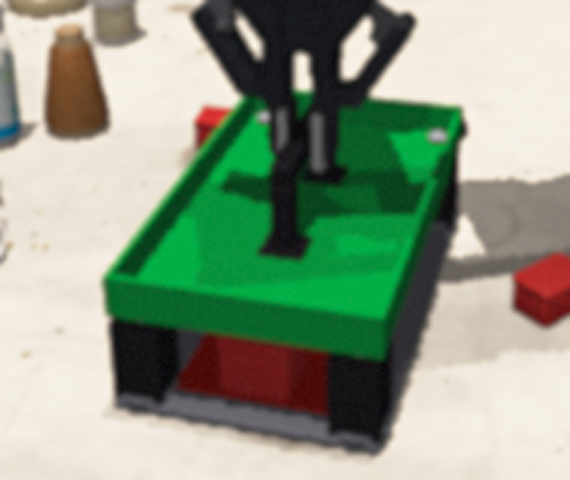

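The pins are entering with no contact force: the tips are about 7 mm into the sockets and 5 mm remain. I'll finish lowering and release.

Request:
step_arm(commands=[{"dp": [0, 0.002, 0], "turn": [0, 0, 0], "jaw": 0.005}, {"dp": [0, 0.004, 0], "turn": [0, 0, 0], "jaw": 0.005}, {"dp": [0, 0.0055, 0], "turn": [0, 0, 0], "jaw": 0.005}, {"dp": [0, 0.0055, 0], "turn": [0, 0, 0], "jaw": 0.005}, {"dp": [0, 0.0055, 0], "turn": [0, 0, 0], "jaw": 0.005}, {"dp": [0, 0.0055, 0], "turn": [0, 0, 0], "jaw": 0.005}], force=80)

```text
time: 30.52
tool_pos: [0.5371, 0.2455, 0.0921]
eef_rot: [-1.571, 0.0, -1.65]
force: [-1.8, -0.5, 0.3]
finger_gap: 0.0127
```

Run:
```python
from h import *
did([0,.0055,0],0)
st()
```

```text
cmd now [0.537  0.2455 0.0915] jaw deg -4.526577040683222
t 30.5167 tcp [0.5371 0.2455 0.0921] rpy [-1.5705  0.0001 -1.6498] gap 0.01273975415128002 F [-1.757  -0.5253  0.2989]
```

Request:
step_arm(commands=[{"dp": [0, 0.001, 0], "turn": [0, 0, 0], "jaw": 0.005}, {"dp": [0, 0.001, 0], "turn": [0, 0, 0], "jaw": 0.04}, {"dp": [0, 0, 0], "turn": [0, 0, 0], "jaw": 0.05}, {"dp": [0, 0, 0], "turn": [0, 0, 0], "jaw": 0.05}, {"dp": [0, 0, 0], "turn": [0, 0, 0], "jaw": 0.05}, {"dp": [0, 0, 0], "turn": [0, 0, 0], "jaw": 0.05}, {"dp": [0, -0.015, 0], "turn": [0, 0, 0], "jaw": 0.05}, {"dp": [0, -0.04, 0], "turn": [0, 0, 0], "jaw": 0.05}, {"dp": [0, -0.08, 0], "turn": [0, 0, 0], "jaw": 0.05}, {"dp": [0, -0.12, 0], "turn": [0, 0, 0], "jaw": 0.05}, {"dp": [0, -0.15, 0], "turn": [0, 0, 0], "jaw": 0.05}, {"dp": [0, -0.16, 0], "turn": [0, 0, 0], "jaw": 0.05}, {"dp": [0, -0.16, 0], "turn": [0, 0, 0], "jaw": 0.05}, {"dp": [0, -0.16, 0], "turn": [0, 0, 0], "jaw": 0.05}], force=40)

```text
time: 31.68
tool_pos: [0.5368, 0.2454, 0.2513]
eef_rot: [-1.571, -0.0, -1.65]
force: [0.6, -0.1, -0.9]
finger_gap: 0.0499
```

Run:
```python
from h import *
did([0,-.16,0],0)
st()
P,p=wristlook("w25",["tray_grip"])
m=(P[...,2]>.108)&(P[...,2]<.125)&(abs(P[...,0]-.537)<.06)&(abs(P[...,1]-.2455)<.08)
q=P[m];print("handle top",len(q),np.median(q[:,2]),rect(q))
# floor level at corners
a=np.radians(-4.5);c0=np.array([.5367,.2455]);X=np.array([np.cos(a),np.sin(a)]);Y=np.array([-np.sin(a),np.cos(a)])
for sx in(-1,1):
  for sy in(-1,1):
    e=c0+X*sx*.045+Y*sy*.1; m=np.hypot(P[...,0]-e[0],P[...,1]-e[1])<.008; print(sx,sy,m.sum(),np.nanmedian(P[m][:,2]) if m.sum() else None)
for cam in ["side","scene"]:
    p,d=grab_frame(cam);p=p[190:350,210:400] if cam=="side" else p[120:250,150:380]
    cv2.imwrite(f"pics/{cam}25.png",cv2.resize(p,None,fx=3,fy=3,interpolation=cv2.INTER_CUBIC))
```

```text
cmd now [0.537  0.2455 0.2515] jaw deg -4.526577040683222
t 31.6833 tcp [0.5368 0.2454 0.2513] rpy [-1.5709 -0.0001 -1.6498] gap 0.0498826689311038 F [ 0.6086 -0.0959 -0.9443]
t 31.6833 tcp [0.5368 0.2454 0.2513] rpy [-1.5709 -0.0001 -1.6498]
tray_grip 0.94 [237.8  41.2 401.4 279.5] ztop 0.06005549783266806 toprect [536.214  245.7349 250.2959 150.6042  85.4343]
tray_grip 0.38 [281.4 297.9 338.8 334.7] ztop 0.0015103924997810492 toprect [497.0919 116.4609 277.0488  87.166  -88.237 ]
handle top 1526 0.11521934507603265 [536.8915 246.356   98.3462  13.8237  85.095 ]
-1 -1 125 0.059662168000769344
-1 1 198 0.05951846427449206
1 -1 128 0.05928197919003339
1 1 200 0.05949507521552422
```

View pics/side25.png

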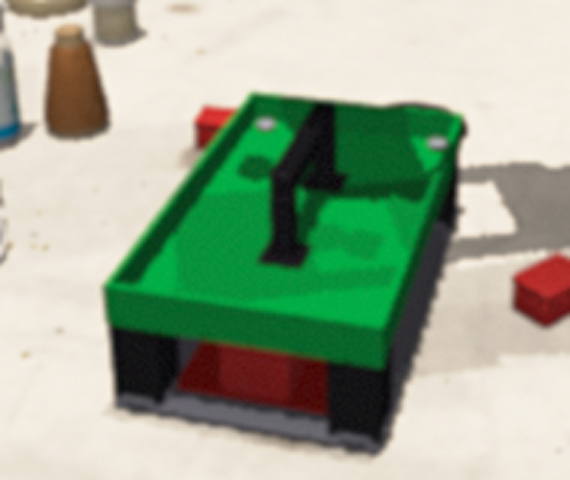

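View pics/scene25.png

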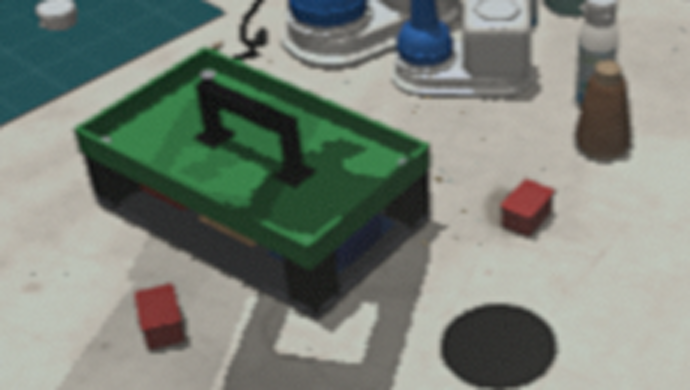

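View pics/w25.png

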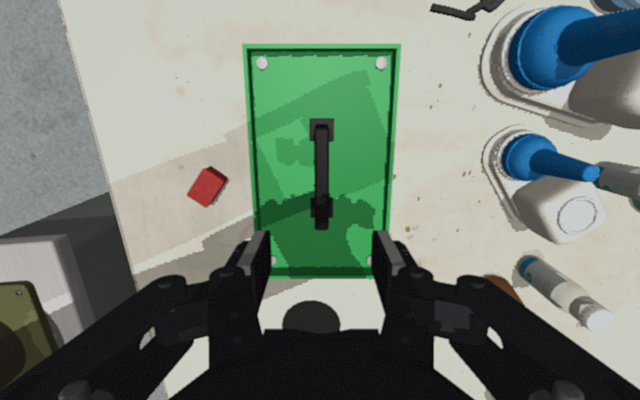

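The tray's handle top sits 44.0 mm above its bench reading, exactly the seated value. The floor is level at all four corners and the cone stands, so I'm handing in.

Run:
```python
from rig import workorder
print(workorder.job_done())
```

```text
the job is handed in; nothing more can be done
None
```

The parts are swapped and the tray is stacked on the board with all four pins fully in. I handed the job in after about 32 s of robot time.

- **Parts:** I set the red tin aside on the mat, moved the blue case to blue and the beech block to wood, then put the tin on red. The last wrist views showed each one flat and within about 1 mm of its pad's centre.
- **Tray:** I lifted it by its handle and lowered it into the sockets without any push-back. With it released:
  - The handle top read 115.2 mm. That is 44.0 mm above its reading on the bench, which is the fully seated height.
  - The tray floor was level to about 0.4 mm at the four corners.
- **Bystanders:** the thread cone is still standing, and I left the two smaller red tins alone.
- **Checks:** none failed. After the tray went on, I could see the parts only partly from the side, not from above. The networks sometimes reported look-alikes or oversized outlines, which I set aside after checking them against the pictures.

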